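Set the stop post and load the canister chute

ROBOT

A 6-joint arm with a two-finger parallel gripper is mounted at the origin on the work surface. World frame = base frame: x ahead of the robot, y to its left, z up, the work surface at z = 0. Lengths are in m, angles in rad, forces in N, time in s.
With the tool pointing down it reaches from about 0.35 to 0.725 m from the base axis. Payload 4.3 kg.
Tool frame: the origin (TCP) lies at the very end of the fingers, on their centre line; the grasp point (between the pads) lies 19 mm behind it; z points along the fingers, y is the direction in which the jaws open and shut (so a half turn about z gives the same grasp; the last joint's range is limited). The gripper opens to 85 mm and grips with 20 to 120 N. Pads are 22 mm wide; open, the fingers measure 114 mm over their backs; the gripper's body (76 mm by 85 mm) begins 54 mm behind the grasp point. The pads swing forward as they close: fully open they stand 13 mm farther back than shut.
Start: joints at [-1.422, 0.377, 0.081, 1.274, 0, 1.46], TCP at [0.147, -0.556, 0.231] pointing down, gripper open.
Joint ranges: [-2.72, 2.72], [-0.84, 1.66], [-1.02, 1.22], [-1.77, 2.12], [-1.37, 1.28], [-3.14, 3.14]. Speed limits (rad/s): [2.57, 2.57, 3.14, 3.14, 3.14, 3.14].

INTERFACE

Orientations are given as a 3x3 rotation matrix whose columns are the frame's x, y, z axes.
In Python, from bench import r gives the robot as it stands.
- The arm moves only by the shell command python3 -m handwheel 'ROWS' [FORCE]. ROWS is JSON, a list of rows, each an object with "fingers": the opening, from -1 (shut) to 1 (fully open), so that 0 is half open; "travel": the shift along the tool's x, y, z in m, a list of three; "turn": the turn, a rotation vector about the tool's x, y, z in rad, a list of three. A call has 1 to 5 rows; each row shifts and turns the pose as measured when the row begins, along the tool's axes as they then stand; what a row does not reach is not made up. A row lasts 1/12 s, in which the tool goes at most 41.7 mm and 7.16 degrees, less where a joint would pass 70% of its speed; a pose out of reach is approached as far as the arm can. A call with a gripper value outside its range is refused whole. The fingers move at their own pace and stop on an object; FORCE is the grip in N (left out, the last holds). Time passes only in rows, so rows that do not move let the fingers close. It gives the time, the measured TCP pose, the force and the opening at its end, in the units of the state.
- r.get_state(): the state, without advancing time (a new reading comes with each control period).
- r.read_camera(name): name is "scene" or "top"; returns a dict with "image" (420x560x3 uint8, red, green, blue), "intrinsics" (3x3 intrinsics, pixels), "eye" and "rotation" of the camera in the world. Camera axes: x right, y down, z forward; pixel columns grow to the right and rows downward; lengths in m; the calibration is good to about 2 mm. A picture is of the moment at which its call begins. There is no depth.
- r.sign_off(): hands the job in, once; it reports no verdict.
Trained networks look in the newest picture that a camera, given by its name, has taken for a name from the list of things; names that differ only in an ending like _2 or _b are one class to them, and where a whole thing is asked for, a point or a joint stands for the part that bears it (a point fixed in the world has none). Each returns a list of dicts, best first, with "score" (0 to 1); they miss things now and then, are a little off and sometimes report something else, mostly with a low value. They report only what shows in the picture. A call takes as long as a camera call. They do not tell look-alikes from the thing itself.
- r.silhouettes(camera, target): "pixels" (420x560 bool, what is visible of it).
- r.spot_point(camera, target): "position" ([x, y, z] in m, in world coordinates, good to about 4 mm: a listed point, or the origin of a listed thing).
The state is a dict: "clock": time; "joint_positions": joint angles; "qvel": joint speeds; "tau": joint torques, N m; "eef_pos": TCP position; "orientation": TCP orientation; "wrist_force": force on the tool from outside, world axes, zero at the start; "torque": the same for the moment, N m; "finger_gap": finger opening in m.
Only numpy, scipy, OpenCV 4.12 (cv2) and the standard library are available. Lean on these libraries where they do the work, as an engineer would, in place of code of your own. Each camera call takes 0.05 s, during which the arm holds its last target.

TASK

On the pastry counter, seat the loose stop post upright and fully home in the hidden socket at the foot of the sloping canister chute: the socket is covered by a flush sprung plug, so feel for it by sweeping the post over the plate until it drops in. Then lay the two canisters in the chute on their sides, across it, both with their lids towards the low wall, so that they end up resting in line behind the post, and let everything go. Leave the jar and the tape dispenser where they stand.

Things in the scene. Friction and masses are not known exactly. Their poses are not given: they have to be found in the camera images.
- chute: fixed steel gravity chute with a grey plinth at its foot. Origin on the counter under the middle of the plinth's window; z up, y uphill along the chute, x across it, from the low wall (inner face x = -57 mm, 22 mm above the floor) to the high wall (x = +57 mm, 56 mm above the floor). The walls run from y = 20 mm to the top end, which a cross wall 22 mm high closes
- window (a point): middle of the flat steel socket plate in the plinth's window, 50 mm above the counter (axes as chute). Plate free over 105 mm in x and y = -50 to 32 mm, in a lip 2 to 4 mm higher. The blind hole, 30.5 mm wide, has its centre within 6 mm of this point in x and in y, differently each time. A flush steel plug on a weak spring (0.6 to 1.3 N) hides it; the post pushes it down
- feed (a point): a good spot to lay a canister: on the chute floor, mid-width, 180 mm up the slope (axes as chute); its axis is then about 28 mm above this point, level, along the chute's x. The floor slopes at 0.14 rad from y = 32 mm, 56 mm above the counter, to y = 280 mm, 91 mm above it. A canister let go here rolls down to the post, and on over the plinth if there is none
- post: loose stop post, plain round aluminium bar 28 mm in diameter, 125 mm long, 0.28 to 0.46 kg. Origin at the centre of its foot, z up along it. It starts upright in a dark wooden holder block (70 x 70 x 40 mm, hole 33 mm wide), foot 6 mm above the counter, the upper 91 mm free. Held softly it pivots in the fingers: grip it firmly 80 to 100 mm above the foot
- post_foot (a point): centre of the underside of the post's foot, which has a 3 mm chamfer. Pressed lightly (2 to 8 N) and slid over the plate, the foot drops in when centred to about 1.5 mm; the post is fully home with the foot about 40 mm below the plate, and its weight holds the plug down
- post_top (a point): centre of the top of the stop post, 125 mm above its foot
- canister_a: lying aluminium canister: cylinder 56 mm in diameter, 88 mm long, with a narrower lid (38 mm in diameter, 12 mm long) on one end, 100 mm in all, 0.18 to 0.29 kg. Origin on its axis, 50 mm from either end; x runs along the axis to the lid end, y and z turn as it rolls. Starts level on a wooden cradle (70 mm long, only 40 mm wide), axis 40 mm above the counter. The two canisters are alike
- canister_b: lying aluminium canister: cylinder 56 mm in diameter, 88 mm long, with a narrower lid (38 mm in diameter, 12 mm long) on one end, 100 mm in all, 0.18 to 0.29 kg. Origin on its axis, 50 mm from either end; x runs along the axis to the lid end, y and z turn as it rolls. Starts level on a wooden cradle (70 mm long, only 40 mm wide), axis 40 mm above the counter. The two canisters are alike
- lid_a (a point): middle of the outer face of the lid of canister_a, 50 mm from its origin
- lid_b (a point): middle of the outer face of the lid of canister_b, 50 mm from its origin
- jar: bystander: upright jar with a dark cap, 64 mm in diameter, 85 mm high, origin at the centre of its underside. Leave alone
- tape: bystander: blue tape dispenser, 110 x 55 mm, 70 mm high, origin at the centre of its underside. Leave alone
Mind the look-alikes: they are no part of the job. What is shaped like the canister_a but purple or turquoise is not meant.

How it is judged:
By the outcome, as a careful person would: the job done as asked, in the order asked, and still so for the second after the job is handed in, with the robot touching nothing.
It also fails if it takes over 72 s, if anything falls off the work surface, if the arm or the gripper's body presses on something with over 40 N, if the wrist force passes 120 N, or if a joint passes its speed limit or range.

## Working session

There is one attempt and no reset: what is moved stays moved. The work goes in short steps, Python scripts to look and compute and a shell command to move; the robot and the scene stay as the last step left them, time stands still between calls to the robot, and variables do not carry over. Pictures are saved under pics/ and viewed, and the job is handed in when it is done.

```bash
ls; mkdir -p pics; python3 - <<'E'
from bench import r
import cv2
for n in ["scene","top"]:
    c=r.read_camera(n); cv2.imwrite(f"pics/{n}0.png",c["image"][:,:,::-1]); print(n,c["intrinsics"],c["eye"],c["rotation"])
    for t in ["chute","window","feed","post","post_top","canister_a","lid_a","jar","tape"]:
        print(t,[(round(d["score"],2),[round(float(v),4) for v in d["position"]]) for d in r.spot_point(n,t)][:5])
s=r.get_state();print(s)
E
```

```text
pics
scene [[428.96327552   0.         277.77176473]
 [  0.         428.96327552 216.38442911]
 [  0.           0.           1.        ]] [1.33399072 0.45200179 0.79854147] [[-0.54039622  0.49749538 -0.6785796 ]
 [ 0.84134497  0.30941319 -0.44317278]
 [-0.01051493 -0.81040843 -0.58577095]]
chute [(0.83, [0.5753, -0.275, -0.0009])]
window [(0.73, [0.5739, -0.2759, 0.053]), (0.58, [0.4851, 0.3629, 0.0069])]
feed [(0.91, [0.5604, -0.0648, 0.0769])]
post [(0.97, [0.4874, 0.3677, 0.0051])]
post_top [(0.71, [0.4846, 0.368, 0.129])]
canister_a [(0.97, [0.3203, 0.2224, 0.0314]), (0.88, [0.6568, 0.094, 0.0253]), (0.82, [0.6001, 0.2256, 0.0383]), (0.79, [0.4727, 0.1845, 0.0352])]
lid_a [(0.97, [0.6029, 0.1065, 0.0278]), (0.88, [0.555, 0.2387, 0.0384]), (0.73, [0.5097, 0.2147, 0.0389]), (0.58, [0.2919, 0.2671, 0.0306])]
jar [(0.58, [0.7791, 0.1251, -0.0005])]
tape [(0.78, [0.382, -0.4165, 0.0007])]
top [[381.18788264   0.         276.37762465]
 [  0.         381.18788264 209.99229899]
 [  0.           0.           1.        ]] [ 0.44078459 -0.02203674  0.98980612] [[-0.01252032 -0.99288292  0.1
[... 779 characters left out ...]
  -1.39577089e-06,  1.46047114e+00]), 'qvel': array([-4.96725133e-04,  9.37649250e-04, -7.86303189e-04, -2.20172272e-04,
        8.52107240e-05, -4.35276894e-04]), 'tau': array([-7.56127229e-04, -4.63532746e+01,  2.70160264e+01,  3.07113123e-04,
       -1.68817410e-04, -4.32434589e-06]), 'eef_pos': array([ 0.14715887, -0.55591339,  0.23134262]), 'orientation': array([[ 9.66695978e-01,  2.55927499e-01,  2.13431656e-05],
       [ 2.55927499e-01, -9.66695967e-01, -1.52119582e-04],
       [-1.82992321e-05,  1.52515691e-04, -9.99999988e-01]]), 'wrist_force': array([-0.30262795, -0.0023436 , -0.55059149]), 'torque': array([ 0.0740783 ,  0.02115779, -0.02400936]), 'finger_gap': 0.08527437509748809}
```

View pics/scene0.png

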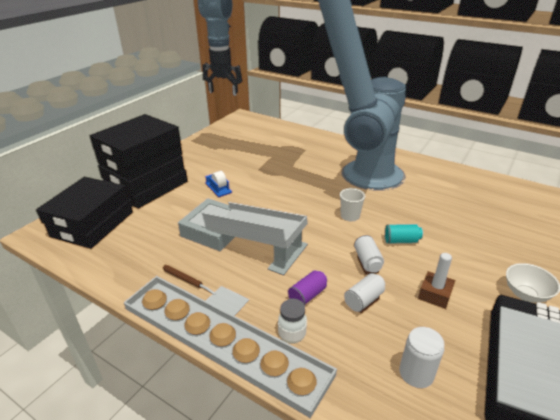

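View pics/top0.png

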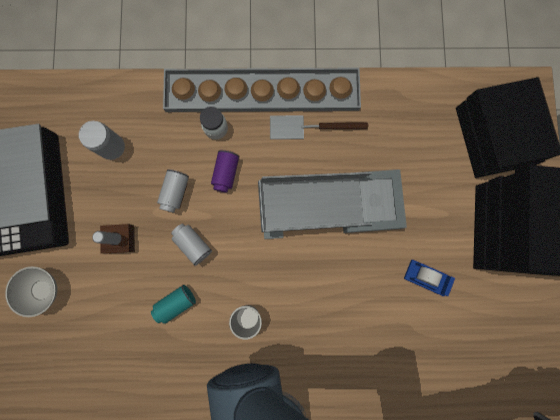

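Top view: grey canisters at about (173,190) and (191,245), the post at (100,238), the chute window at (378,200), with its low wall on the robot's side. The purple canister (225,170) and turquoise one (173,304) are the decoys.

```bash
cat > h.py <<'E'
import numpy as np
from scipy.spatial.transform import Rotation as R
from bench import r
def Rt(yawdeg):
    y=np.radians(yawdeg); return np.array([[np.cos(y),np.sin(y),0],[np.sin(y),-np.cos(y),0],[0,0,-1.]])
def st():
    s=r.get_state(); o=s["orientation"]
    print("t",round(s["clock"],2),"p",np.round(s["eef_pos"]*1000,1),"yaw",round(np.degrees(np.arctan2(o[1,0],o[0,0])),1),"tilt",np.round(o[:2,2],3),"F",np.round(s["wrist_force"],1),"gap",round(s["finger_gap"]*1000,1),"j6",round(s["joint_positions"][5],2)); return s
def plan(tgt,yaw,vmax=.041,tmax=.12,show=5,wrap=0):
    """rows (tool axes) from here to tgt; yaw deg"""
    s=st();p=s["eef_pos"].copy();o=s["orientation"].copy()
    d=np.array(tgt)-p; T=Rt(yaw); rv=R.from_matrix(o.T@T).as_rotvec()
    if wrap: rv=rv-np.sign(rv[2])*2*np.pi*rv/np.linalg.norm(rv)
    n=int(max(np.ceil(np.linalg.norm(d)/vmax),np.ceil(np.linalg.norm(rv)/tmax),1))
    print("rows",n)
    for i in range(min(n,show)):
        print(np.round(o.T@d/n,4).tolist(), np.round(rv/n,3).tolist()); o=o@R.from_rotvec(rv/n).as_matrix()
def det(n,names):
    r.read_camera(n)
    for t in names: print(n,t,[(round(d["score"],2),[round(float(v),4) for v in d["position"]]) for d in r.spot_point(n,t)][:5])
E
python3 -c "
from h import *
plan([.42,-.2,.22],94)"
```

```text
t 1.0 p [ 147.2 -555.9  231.3] yaw 14.8 tilt [ 0. -0.] F [-0.3 -0.  -0.6] gap 85.3 j6 1.46
rows 12
[0.0296, -0.0229, 0.0009] [0.0, 0.0, -0.115]
[0.032, -0.0193, 0.0009] [0.0, 0.0, -0.115]
[0.034, -0.0155, 0.0009] [0.0, 0.0, -0.115]
[0.0356, -0.0115, 0.0009] [0.0, 0.0, -0.115]
[0.0366, -0.0073, 0.0009] [0.0, 0.0, -0.115]
```

```bash
python3 -m handwheel '[{"fingers":1,"travel":[0.030,-0.023,0],"turn":[0,0,-0.115]},{"fingers":1,"travel":[0.032,-0.019,0],"turn":[0,0,-0.115]},{"fingers":1,"travel":[0.034,-0.016,0],"turn":[0,0,-0.115]},{"fingers":1,"travel":[0.036,-0.012,0],"turn":[0,0,-0.115]},{"fingers":1,"travel":[0.037,-0.007,0],"turn":[0,0,-0.115]}]' 100
python3 -c "
from h import *
plan([.42,-.2,.22],94)"
```

```text
clock: 1.42
eef_pos: [0.2602, -0.4081, 0.2295]
orientation: [[0.663, 0.749, -0.001], [0.749, -0.663, -0.005], [-0.004, 0.003, -1.0]]
wrist_force: [0.7, -0.1, 0.4]
finger_gap: 0.0855
t 1.42 p [ 260.2 -408.1  229.5] yaw 48.5 tilt [-0.001 -0.005] F [ 0.7 -0.1  0.4] gap 85.5 j6 1.16
rows 7
[0.0374, -0.0026, 0.0012] [0.0, 0.001, -0.114]
[0.0374, 0.0016, 0.0012] [0.0, 0.001, -0.114]
[0.037, 0.0059, 0.0013] [0.0, 0.001, -0.114]
[0.0361, 0.01, 0.0013] [0.0, 0.001, -0.114]
[0.0347, 0.014, 0.0013] [0.0, 0.001, -0.114]
```

```bash
python3 -m handwheel '[{"fingers":1,"travel":[0.038,-0.002,0.001],"turn":[0,0,-0.115]},{"fingers":1,"travel":[0.038,0.002,0.001],"turn":[0,0,-0.115]},{"fingers":1,"travel":[0.038,0.006,0.001],"turn":[0,0,-0.115]},{"fingers":1,"travel":[0.037,0.010,0.001],"turn":[0,0,-0.115]},{"fingers":1,"travel":[0.036,0.014,0.001],"turn":[0,0,-0.115]}]'
python3 -c "
from h import *
plan([.486,.3675,.22],94)"
```

```text
clock: 1.83
eef_pos: [0.3791, -0.2474, 0.2247]
orientation: [[0.123, 0.992, 0.002], [0.992, -0.123, -0.008], [-0.007, 0.003, -1.0]]
wrist_force: [0.4, -0.7, -0.2]
finger_gap: 0.0853
t 1.83 p [ 379.1 -247.4  224.7] yaw 82.9 tilt [ 0.002 -0.008] F [ 0.4 -0.7 -0.2] gap 85.3 j6 0.98
rows 16
[0.039, 0.0019, 0.0] [0.0, 0.0, -0.012]
[0.0389, 0.0024, 0.0] [0.0, 0.0, -0.012]
[0.0389, 0.0028, 0.0001] [0.0, 0.0, -0.012]
[0.0389, 0.0033, 0.0001] [0.0, 0.0, -0.012]
[0.0388, 0.0038, 0.0001] [0.0, 0.0, -0.012]
```

```bash
python3 -m handwheel '[{"fingers":1,"travel":[0.041,0.002,0],"turn":[0,0,-0.03]},{"fingers":1,"travel":[0.041,0.003,0],"turn":[0,0,-0.03]},{"fingers":1,"travel":[0.041,0.004,0],"turn":[0,0,-0.03]},{"fingers":1,"travel":[0.041,0.005,0],"turn":[0,0,-0.03]},{"fingers":1,"travel":[0.041,0.006,0],"turn":[0,0,-0.03]}]'
python3 -m handwheel '[{"fingers":1,"travel":[0.041,0.007,0],"turn":[0,0,-0.01]},{"fingers":1,"travel":[0.041,0.007,0],"turn":[0,0,-0.01]},{"fingers":1,"travel":[0.041,0.007,0],"turn":[0,0,-0.01]},{"fingers":1,"travel":[0.041,0.007,0],"turn":[0,0,0]},{"fingers":1,"travel":[0.041,0.007,0],"turn":[0,0,0]}]'
python3 -c "
from h import *
det('scene',['post','post_top','window','feed','canister_a','lid_a']);det('top',['post','post_top','window','feed','canister_a','lid_a'])
plan([.486,.3675,.16],94)"
```

```text
clock: 2.25
eef_pos: [0.4142, -0.042, 0.224]
orientation: [[-0.037, 0.999, 0.009], [0.999, 0.037, -0.01], [-0.01, 0.008, -1.0]]
wrist_force: [0.5, -0.7, -0.1]
finger_gap: 0.0851
clock: 2.67
eef_pos: [0.4362, 0.1654, 0.2238]
orientation: [[-0.07, 0.997, 0.014], [0.997, 0.07, -0.01], [-0.011, 0.013, -1.0]]
wrist_force: [0.9, -1.3, -0.1]
finger_gap: 0.0853
scene post [(0.98, [0.4867, 0.3685, 0.0055]), (0.36, [0.5986, 0.2242, 0.0403])]
scene post_top [(0.66, [0.4862, 0.3674, 0.1295])]
scene window [(0.86, [0.5688, -0.2816, 0.0522]), (0.37, [0.5559, 0.2383, 0.0376])]
scene feed [(0.97, [0.5605, -0.067, 0.0811])]
scene canister_a [(0.93, [0.6546, 0.0941, 0.0275]), (0.84, [0.5988, 0.2236, 0.0403]), (0.83, [0.3188, 0.2235, 0.0317]), (0.62, [0.4693, 0.1826, 0.0371])]
scene lid_a [(0.87, [0.5547, 0.2378, 0.0363]), (0.84, [0.5078, 0.2123, 0.0376]), (0.74, [0.2955, 0.2638, 0.0308]), (0.68, [0.6042, 0.1072, 0.0269]), (0.15, [0.7788, 0.1241, 0.0002])]
top post [(0.3, [0.573, -0.2735, -0.0008])]
top post_top []
top window [(0.94, [0.5723, -0.2772, 0.0523])]
top feed [(0.55, [0.5544, -0.0649, 0.0824])]
top canister_a [(0.93, [0.3232, 0.2213, 0.0272]), (0.85, [0.6582, 0.0939, 0.0244]), (0.65, [0.4723, 0.1772, 0.0399]), (0.35, [0.5075, 0.2186, 0.0376])]
top lid_a [(0.83, [0.5481, 0.2397, 0.0399]), (0.74, [0.5746, -0.2774, 0.0546]), (0.65, [0.5094, 0.217, 0.0379]), (0.65, [0.2951, 0.2633, 0.0299]), (0.59, [0.6066, 0.1046, 0.0289])]
t 3.37 p [436.5 162.6 223.5] yaw 93.9 tilt [ 0.013 -0.01 ] F [-0.6  0.6  0.2] gap 85.5 j6 1.73
rows 6
[0.0336, 0.0104, 0.0103] [0.002, 0.002, -0.0]
[0.0336, 0.0105, 0.0104] [0.002, 0.002, -0.0]
[0.0336, 0.0105, 0.0104] [0.002, 0.002, -0.0]
[0.0336, 0.0105, 0.0105] [0.002, 0.002, -0.0]
[0.0335, 0.0106, 0.0105] [0.002, 0.002, -0.0]
```

```bash
python3 -m handwheel '[{"fingers":1,"travel":[0.039,0.012,0.012],"turn":[0.004,0.004,0]},{"fingers":1,"travel":[0.039,0.012,0.012],"turn":[0.004,0.004,0]},{"fingers":1,"travel":[0.039,0.012,0.012],"turn":[0.002,0.002,0]},{"fingers":1,"travel":[0.038,0.012,0.012],"turn":[0.002,0.002,0]},{"fingers":1,"travel":[0.038,0.012,0.010],"turn":[0.001,0.001,0]}]'
python3 -c "
from h import *
plan([.486,.3677,.16],94)"
```

```text
clock: 3.78
eef_pos: [0.4883, 0.3554, 0.1675]
orientation: [[-0.052, 0.999, 0.006], [0.999, 0.052, 0.001], [0.001, 0.006, -1.0]]
wrist_force: [0.8, -0.4, 0.4]
finger_gap: 0.0857
t 3.78 p [488.3 355.4 167.5] yaw 93.0 tilt [0.006 0.001] F [ 0.8 -0.4  0.4] gap 85.7 j6 2.04
rows 1
[0.0124, -0.0017, 0.0075] [0.006, -0.001, -0.018]
```

```bash
python3 -m handwheel '[{"fingers":1,"travel":[0.012,-0.002,0.008],"turn":[0.006,-0.001,-0.018]},{"fingers":1,"travel":[0.0,0.0,0.03],"turn":[0,0,0]},{"fingers":1,"travel":[0.0,0.0,0.03],"turn":[0,0,0]},{"fingers":1,"travel":[0.0,0.0,0.01],"turn":[0,0,0]}]'
python3 -c "
from h import *
plan([.486,.3677,.077],94)"
```

```text
clock: 4.12
eef_pos: [0.4889, 0.3774, 0.0864]
orientation: [[-0.08, 0.997, 0.005], [0.997, 0.08, 0.005], [0.005, 0.006, -1.0]]
wrist_force: [-1.0, -0.7, -0.4]
finger_gap: 0.0854
t 4.12 p [488.9 377.4  86.4] yaw 94.6 tilt [0.005 0.005] F [-1.  -0.7 -0.4] gap 85.4 j6 2.04
rows 1
[-0.0095, -0.0037, 0.0094] [0.006, -0.005, 0.01]
```

```bash
python3 -m handwheel '[{"fingers":1,"travel":[-0.010,-0.004,0.009],"turn":[0.006,-0.005,0.01]},{"fingers":1,"travel":[0,0,0],"turn":[0,0,0]}]'
python3 -c "
from h import *
plan([.486,.3677,.077],94)"
```

```text
clock: 4.28
eef_pos: [0.4832, 0.3651, 0.0738]
orientation: [[-0.07, 0.998, -0.006], [0.998, 0.07, -0.004], [-0.004, -0.007, -1.0]]
wrist_force: [-1.3, -0.4, 0.7]
finger_gap: 0.0854
t 4.28 p [483.2 365.1  73.8] yaw 94.0 tilt [-0.006 -0.004] F [-1.3 -0.4  0.7] gap 85.4 j6 2.04
rows 1
[0.0024, 0.0029, -0.0032] [-0.007, 0.004, -0.0]
```

```bash
python3 -m handwheel '[{"fingers":1,"travel":[0.002,0.002,-0.002],"turn":[-0.006,0.004,0]},{"fingers":0.2,"travel":[0,0,0],"turn":[0,0,0]}]'
python3 -c "
from h import *
plan([.486,.3677,.077],94)"
```

```text
clock: 4.45
eef_pos: [0.4854, 0.3666, 0.0769]
orientation: [[-0.069, 0.998, -0.001], [0.998, 0.069, 0.001], [0.001, -0.001, -1.0]]
wrist_force: [0.2, 0.1, 0.7]
finger_gap: 0.0755
t 4.45 p [485.4 366.6  76.9] yaw 93.9 tilt [-0.001  0.001] F [0.2 0.1 0.7] gap 75.5 j6 2.04
rows 1
[0.001, 0.0007, -0.0001] [-0.001, -0.001, -0.001]
```

```bash
python3 -m handwheel '[{"fingers":-1,"travel":[0.001,0.001,0],"turn":[0,0,0]},{"fingers":-1,"travel":[0,0,0],"turn":[0,0,0]},{"fingers":-1,"travel":[0,0,0],"turn":[0,0,0]},{"fingers":-1,"travel":[0,0,0],"turn":[0,0,0]},{"fingers":-1,"travel":[0,0,0],"turn":[0,0,0]}]' 115
python3 -m handwheel '[{"fingers":-1,"travel":[0,0,0],"turn":[0,0,0]},{"fingers":-1,"travel":[0,0,0],"turn":[0,0,0]},{"fingers":-1,"travel":[0,0,0],"turn":[0,0,0]}]'
```

```text
clock: 4.87
eef_pos: [0.4894, 0.3695, 0.0823]
orientation: [[-0.068, 0.998, 0.006], [0.998, 0.068, 0.006], [0.005, 0.007, -1.0]]
wrist_force: [-0.4, 0.1, -4.1]
finger_gap: 0.0257
clock: 5.12
eef_pos: [0.4894, 0.3696, 0.0822]
orientation: [[-0.069, 0.998, 0.006], [0.998, 0.069, 0.005], [0.005, 0.007, -1.0]]
wrist_force: [-0.1, -0.4, -1.3]
finger_gap: 0.0259
```

```bash
python3 -m handwheel '[{"fingers":-1,"travel":[0,0,-0.02],"turn":[0,0,0]},{"fingers":-1,"travel":[0,0,-0.035],"turn":[0,0,0]},{"fingers":-1,"travel":[0,0,-0.04],"turn":[0,0,0]},{"fingers":-1,"travel":[0,0,-0.04],"turn":[0,0,0]},{"fingers":-1,"travel":[0,0,-0.02],"turn":[0,0,0]}]'
python3 - <<'E'
from h import *
import cv2
c=r.read_camera("scene")["image"];cv2.imwrite("pics/s1.png",cv2.resize(c[180:330,340:540,::-1],None,fx=4,fy=4))
plan([.5,.1,.25],94)
E
```

```text
clock: 5.53
eef_pos: [0.4826, 0.3653, 0.231]
orientation: [[-0.069, 0.998, -0.013], [0.998, 0.069, -0.006], [-0.005, -0.013, -1.0]]
wrist_force: [1.1, 0.4, -3.0]
finger_gap: 0.0256
t 5.58 p [483.9 366.1 234. ] yaw 93.9 tilt [-0.009 -0.004] F [0.9 0.6 0. ] gap 25.9 j6 2.04
rows 7
[-0.0381, -0.0003, -0.0022] [-0.001, 0.0, -0.0]
[-0.0381, -0.0003, -0.0022] [-0.001, 0.0, -0.0]
[-0.0381, -0.0003, -0.0022] [-0.001, 0.0, -0.0]
[-0.0381, -0.0004, -0.0022] [-0.001, 0.0, -0.0]
[-0.0381, -0.0004, -0.0022] [-0.001, 0.0, -0.0]
```

View pics/s1.png

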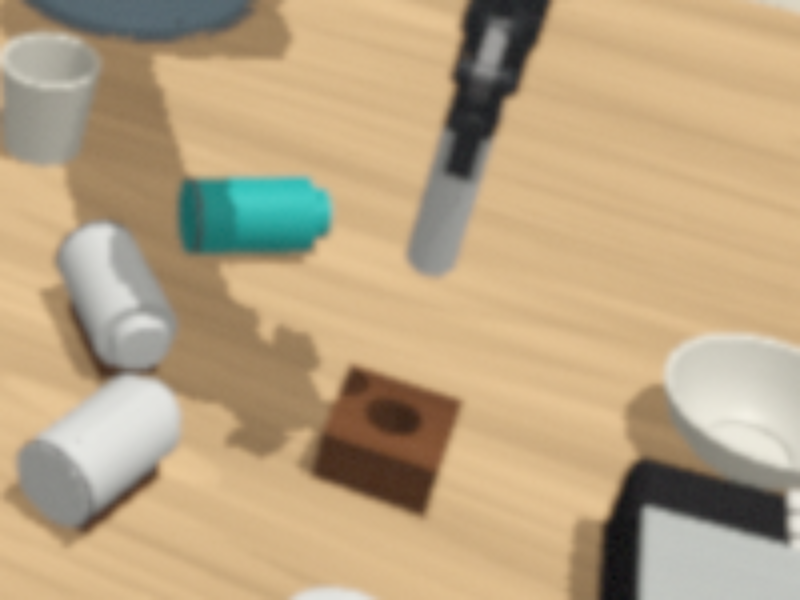

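The post is in the fingers and in line with them, clear of its holder block (at crop pixel (390,430)). Next, carry it to the chute.

```bash
python3 -m handwheel '[{"fingers":-1,"travel":[-0.03,0,-0.004],"turn":[0,0,0]},{"fingers":-1,"travel":[-0.041,0,-0.004],"turn":[0,0,0]},{"fingers":-1,"travel":[-0.041,0,-0.004],"turn":[0,0,0]},{"fingers":-1,"travel":[-0.041,0,-0.002],"turn":[0,0,0]},{"fingers":-1,"travel":[-0.041,0,0],"turn":[0,0,0]}]'
python3 -m handwheel '[{"fingers":-1,"travel":[-0.041,0.002,0],"turn":[0,0,0]},{"fingers":-1,"travel":[-0.041,0.002,0],"turn":[0,0,0]},{"fingers":-1,"travel":[-0.041,0.002,0],"turn":[0,0,0]},{"fingers":-1,"travel":[-0.041,0.002,0],"turn":[0,0,0]},{"fingers":-1,"travel":[-0.041,0.002,0],"turn":[0,0,0]}]'
python3 -c "
from h import *
plan([.573,-.276,.24],94)"
```

```text
clock: 6.0
eef_pos: [0.4981, 0.1758, 0.2446]
orientation: [[-0.084, 0.996, -0.008], [0.996, 0.084, 0.002], [0.002, -0.008, -1.0]]
wrist_force: [0.0, 0.1, -4.1]
finger_gap: 0.0258
clock: 6.42
eef_pos: [0.52, -0.0315, 0.2367]
orientation: [[-0.086, 0.996, -0.018], [0.996, 0.086, 0.002], [0.004, -0.018, -1.0]]
wrist_force: [1.0, 0.4, -4.3]
finger_gap: 0.0259
t 6.42 p [520.  -31.5 236.7] yaw 95.0 tilt [-0.018  0.002] F [ 1.   0.4 -4.3] gap 25.9 j6 1.3
rows 7
[-0.0355, 0.0045, -0.0007] [-0.003, -0.001, 0.002]
[-0.0354, 0.0046, -0.0007] [-0.003, -0.001, 0.002]
[-0.0354, 0.0047, -0.0006] [-0.003, -0.001, 0.002]
[-0.0354, 0.0048, -0.0006] [-0.003, -0.001, 0.002]
[-0.0354, 0.0049, -0.0006] [-0.003, -0.001, 0.002]
```

```bash
python3 -m handwheel '[{"fingers":-1,"travel":[-0.038,0.006,-0.002],"turn":[-0.006,-0.001,0.004]},{"fingers":-1,"travel":[-0.038,0.006,-0.001],"turn":[-0.005,-0.001,0.004]},{"fingers":-1,"travel":[-0.038,0.005,-0.001],"turn":[-0.004,-0.001,0.004]},{"fingers":-1,"travel":[-0.038,0.005,-0.001],"turn":[-0.003,-0.001,0]},{"fingers":-1,"travel":[-0.035,0.004,-0.001],"turn":[-0.003,0,0]}]'
python3 -c "
from h import *
plan([.573,-.276,.18],94)"
```

```text
clock: 6.83
eef_pos: [0.5562, -0.2252, 0.2328]
orientation: [[-0.072, 0.997, -0.007], [0.997, 0.072, 0.005], [0.005, -0.007, -1.0]]
wrist_force: [1.3, 0.0, -4.8]
finger_gap: 0.0258
t 6.83 p [ 556.2 -225.2  232.8] yaw 94.1 tilt [-0.007  0.005] F [ 1.3  0.  -4.8] gap 25.8 j6 1.01
rows 2
[-0.0261, 0.0067, 0.0262] [-0.003, -0.003, 0.001]
[-0.026, 0.0067, 0.0263] [-0.003, -0.003, 0.001]
```

```bash
python3 -m handwheel '[{"fingers":-1,"travel":[-0.028,0.007,0.0],"turn":[-0.005,-0.003,0]},{"fingers":-1,"travel":[-0.012,0.004,0.020],"turn":[-0.003,-0.002,0]},{"fingers":-1,"travel":[-0.002,0.001,0.025],"turn":[0,0,0]},{"fingers":-1,"travel":[0,0,0],"turn":[0,0,0]}]'
python3 - <<'E'
from h import *
import cv2
plan([.573,-.276,.15],94)
det('top',['window','chute','post_top']);det('scene',['window','chute','post_foot','post_top'])
for n in("scene","top"):
  c=r.read_camera(n)["image"]; a=c[160:280,150:330] if n=="scene" else c[140:260,240:420]
  cv2.imwrite(f"pics/{n}2.png",cv2.resize(a[:,:,::-1],None,fx=4,fy=4))
E
```

```text
clock: 7.17
eef_pos: [0.57, -0.2784, 0.1791]
orientation: [[-0.06, 0.998, -0.003], [0.998, 0.06, -0.001], [-0.001, -0.003, -1.0]]
wrist_force: [-1.8, -0.5, -5.9]
finger_gap: 0.0261
t 7.17 p [ 570.  -278.4  179.1] yaw 93.4 tilt [-0.003 -0.001] F [-1.8 -0.5 -5.9] gap 26.1 j6 0.96
rows 1
[0.0023, 0.0032, 0.0291] [-0.003, 0.001, -0.01]
top window [(0.94, [0.5748, -0.2762, 0.0527])]
top chute [(0.63, [0.5729, -0.2751, -0.0013])]
top post_top [(0.69, [0.5719, -0.2804, 0.2287]), (0.17, [0.4722, 0.1845, 0.0388])]
scene window [(0.81, [0.5692, -0.2786, 0.0531])]
scene chute [(0.71, [0.5727, -0.2728, -0.0002])]
scene post_foot [(0.64, [0.576, -0.2806, 0.1084]), (0.53, [0.6007, 0.2265, 0.04])]
scene post_top [(0.61, [0.5742, -0.2774, 0.2349]), (0.16, [0.5609, -0.07, 0.077])]
```

View pics/scene2.png

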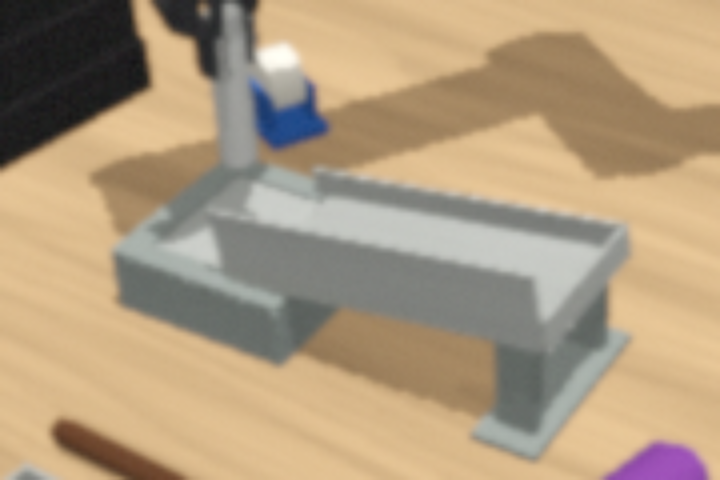

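View pics/top2.png

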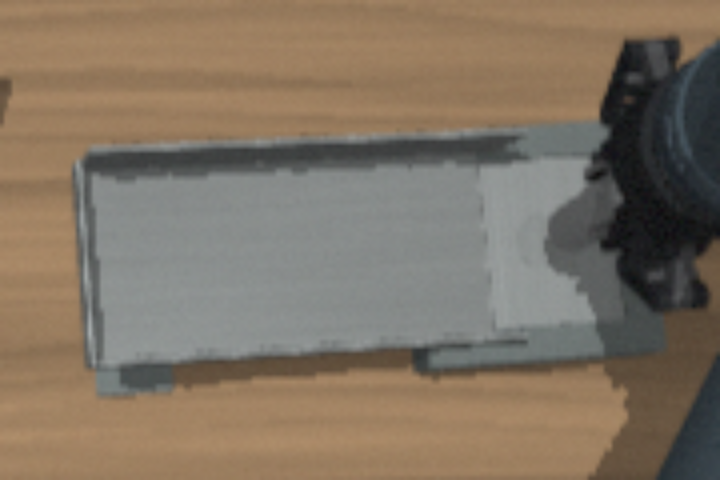

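The scene view shows the post above the plinth, and the top crop hints at a faint circle near (540,240). I'll enhance the first top image to see whether the plug outline shows.

```bash
python3 - <<'E'
import cv2,numpy as np
a=cv2.imread("pics/top0.png")[170:232,350:412]
g=cv2.cvtColor(a,cv2.COLOR_BGR2GRAY).astype(float)
g=np.clip((g-120)/(180-120),0,1)*255; print(cv2.cvtColor(a,cv2.COLOR_BGR2GRAY)[20:45:4,10:50:4])
cv2.imwrite("pics/win.png",cv2.resize(g.astype(np.uint8),None,fx=9,fy=9,interpolation=cv2.INTER_CUBIC))
E
```

```text
[[117 136 136 132 136 130 135 132 127 102]
 [115 137 136 124 131 133 131 131 125 105]
 [120 139 135 127 126 130 133 132 129 103]
 [122 139 132 130 128 128 134 130 128 101]
 [127 136 134 129 128 133 132 130 130 101]
 [120 136 132 133 134 136 129 132 131 103]
 [120 137 133 133 133 135 129 137 131  94]]
```

View pics/win.png

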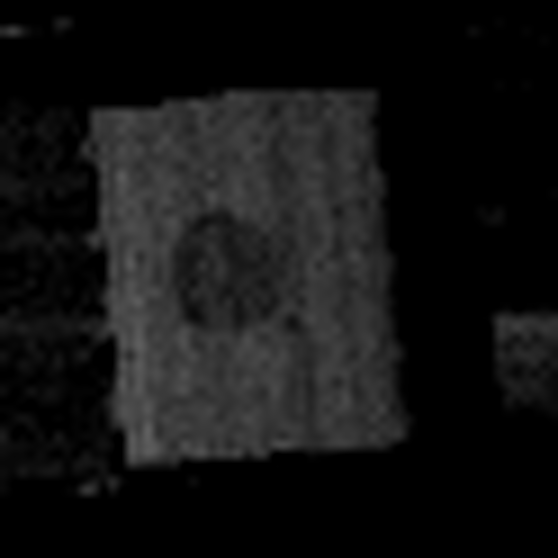

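```bash
python3 - <<'E'
from h import *
import cv2
c=r.read_camera("top");K=c["intrinsics"];E=c["eye"];Q=c["rotation"]
def bp(u,v,z):
    d=Q@np.linalg.solve(K,[u,v,1]);return E+d*(z-E[2])/d[2]
def f(u,v): return bp(350+(u+.5)/9-.5,170+(v+.5)/9-.5,.05)
for q in[(227,272),(95,108),(378,92),(405,437),(130,465)]: print(q,np.round(f(*q),4))
# refine plug: fit dark disc by template on original
a=cv2.imread("pics/top0.png");g=cv2.GaussianBlur(cv2.cvtColor(a,cv2.COLOR_BGR2GRAY),(0,0),.7).astype(float)[170:232,350:412]
best=[]
yy,xx=np.mgrid[:62,:62]
for cx in np.arange(21,30,.25):
  for cy in np.arange(25,36,.25):
    d=np.hypot(xx-cx,yy-cy); best.append((g[(d>7)&(d<9)].mean()-g[d<5.7].mean(),cx,cy))
best.sort(reverse=True);print(best[:4]);b=np.mean(best[:6],0);print(bp(350+b[1],170+b[2],.05))
a=cv2.imread("pics/scene0.png")[195:250,175:245]
g=cv2.cvtColor(a,cv2.COLOR_BGR2GRAY).astype(float);print(np.percentile(g,[5,50,95]))
cv2.imwrite("pics/win2.png",cv2.resize(np.clip((g-120)*255/80,0,255).astype(np.uint8),None,fx=9,fy=9,interpolation=cv2.INTER_CUBIC))
E
```

```text
(227, 272) [ 0.5758 -0.2796  0.05  ]
(95, 108) [ 0.6224 -0.2446  0.05  ]
(378, 92) [ 0.6262 -0.3241  0.05  ]
(405, 437) [ 0.5293 -0.3269  0.05  ]
(130, 465) [ 0.5224 -0.2504  0.05  ]
[(np.float64(4.890784313725504), np.float64(23.75), np.float64(29.5)), (np.float64(4.889215686274511), np.float64(24.5), np.float64(29.75)), (np.float64(4.860990099009911), np.float64(23.75), np.float64(29.75)), (np.float64(4.851485148514854), np.float64(24.25), np.float64(29.75))]
[ 0.57570019 -0.27739186  0.05      ]
[102. 167. 198.]
```

View pics/win2.png

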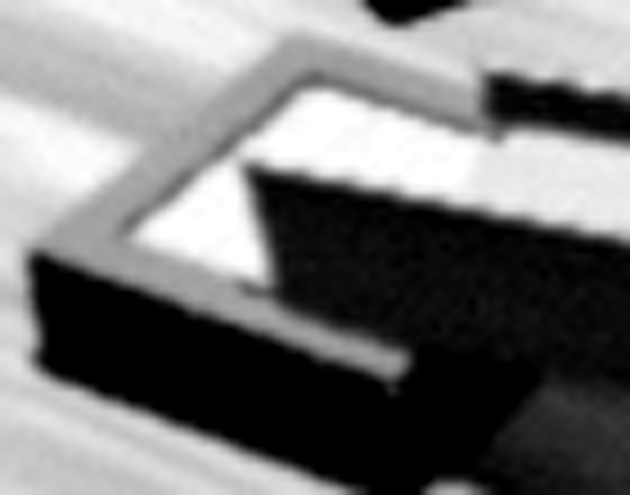

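The plug outline does show in the top image, a dark disc at about pixel (374.5,199.7), which puts it near (0.5757,-0.278). I'll lower the post there and start the feel search around it.

```bash
python3 -m handwheel '[{"fingers":-1,"travel":[0.001,0.003,0.02],"turn":[-0.003,0.001,-0.01]},{"fingers":-1,"travel":[0.0005,0.001,0.012],"turn":[0,0,0]},{"fingers":-1,"travel":[0,0,0.006],"turn":[0,0,0]},{"fingers":-1,"travel":[0,0,0],"turn":[0,0,0]}]'
python3 -c "
from h import *
plan([.5745,-.2765,.13],94)"
```

```text
clock: 8.1
eef_pos: [0.5788, -0.2772, 0.1497]
orientation: [[-0.074, 0.997, 0.013], [0.997, 0.074, -0.008], [-0.009, 0.013, -1.0]]
wrist_force: [-0.0, 1.0, -4.1]
finger_gap: 0.0257
t 8.1 p [ 578.8 -277.2  149.7] yaw 94.2 tilt [ 0.013 -0.008] F [-0.   1.  -4.1] gap 25.7 j6 0.95
rows 1
[0.0011, -0.0045, 0.0197] [0.013, 0.009, 0.004]
```

```bash
python3 -m handwheel '[{"fingers":-1,"travel":[0.001,-0.004,0.009],"turn":[0.013,0.009,0.004]},{"fingers":-1,"travel":[0,0,0.004],"turn":[0,0,0]}]'
python3 -c "
from h import *
plan([.5745,-.2765,.13],94)"
```

```text
clock: 8.27
eef_pos: [0.575, -0.2767, 0.1374]
orientation: [[-0.069, 0.998, -0.0], [0.998, 0.069, -0.0], [-0.0, -0.0, -1.0]]
wrist_force: [-0.2, -0.1, -4.2]
finger_gap: 0.0258
t 8.27 p [ 575.  -276.7  137.4] yaw 94.0 tilt [-0. -0.] F [-0.2 -0.1 -4.2] gap 25.8 j6 0.95
rows 1
[0.0002, -0.0005, 0.0074] [-0.0, 0.0, -0.0]
```

```bash
python3 -m handwheel '[{"fingers":-1,"travel":[0,0,0.004],"turn":[0,0,0]},{"fingers":-1,"travel":[0,0,0.003],"turn":[0,0,0]}]'
python3 -m handwheel '[{"fingers":-1,"travel":[0,0,0.002],"turn":[0,0,0]}]'
python3 -m handwheel '[{"fingers":-1,"travel":[0,0,0.002],"turn":[0,0,0]}]'
```

```text
clock: 8.43
eef_pos: [0.575, -0.277, 0.1299]
orientation: [[-0.069, 0.998, -0.0], [0.998, 0.069, -0.0], [-0.0, -0.0, -1.0]]
wrist_force: [-0.6, 0.3, -3.9]
finger_gap: 0.0257
clock: 8.52
eef_pos: [0.5751, -0.2771, 0.1276]
orientation: [[-0.069, 0.998, -0.0], [0.998, 0.069, -0.0], [-0.0, -0.0, -1.0]]
wrist_force: [-0.0, 0.0, -3.3]
finger_gap: 0.026
clock: 8.6
eef_pos: [0.5751, -0.2772, 0.1255]
orientation: [[-0.069, 0.998, 0.0], [0.998, 0.069, -0.0], [-0.0, 0.0, -1.0]]
wrist_force: [-0.0, -0.1, -2.7]
finger_gap: 0.0256
```

```bash
python3 -m handwheel '[{"fingers":-1,"travel":[0,0,0.002],"turn":[0,0,0]}]'
python3 -m handwheel '[{"fingers":-1,"travel":[0,0,0.002],"turn":[0,0,0]}]'
python3 -m handwheel '[{"fingers":-1,"travel":[0,0,0.002],"turn":[0,0,0]}]'
```

```text
clock: 8.68
eef_pos: [0.5752, -0.2773, 0.1236]
orientation: [[-0.069, 0.998, 0.0], [0.998, 0.069, -0.001], [-0.001, 0.0, -1.0]]
wrist_force: [-0.1, -0.2, -3.0]
finger_gap: 0.026
clock: 8.77
eef_pos: [0.5753, -0.2773, 0.1216]
orientation: [[-0.069, 0.998, 0.001], [0.998, 0.069, -0.001], [-0.001, 0.001, -1.0]]
wrist_force: [-0.3, 0.3, -3.5]
finger_gap: 0.0252
clock: 8.85
eef_pos: [0.5753, -0.2774, 0.1196]
orientation: [[-0.069, 0.998, 0.001], [0.998, 0.069, -0.001], [-0.001, 0.001, -1.0]]
wrist_force: [-1.2, 0.0, -3.0]
finger_gap: 0.0256
```

```bash
python3 -m handwheel '[{"fingers":-1,"travel":[0,0,0.002],"turn":[0,0,0]},{"fingers":-1,"travel":[0,0,0.002],"turn":[0,0,0]}]'
python3 -m handwheel '[{"fingers":-1,"travel":[0,0,0.003],"turn":[0,0,0]}]'
python3 -m handwheel '[{"fingers":-1,"travel":[0,0,0.003],"turn":[0,0,0]}]'
python3 - <<'E'
from h import *
import cv2
c=r.read_camera("scene")["image"];cv2.imwrite("pics/s3.png",cv2.resize(c[170:260,160:280,::-1],None,fx=6,fy=6))
E
```

```text
clock: 9.02
eef_pos: [0.5755, -0.2775, 0.1156]
orientation: [[-0.069, 0.998, 0.001], [0.998, 0.069, -0.001], [-0.001, 0.001, -1.0]]
wrist_force: [-0.2, 0.9, -2.9]
finger_gap: 0.0255
clock: 9.1
eef_pos: [0.5756, -0.2776, 0.1127]
orientation: [[-0.069, 0.998, 0.002], [0.998, 0.069, -0.002], [-0.002, 0.002, -1.0]]
wrist_force: [-0.2, 0.0, -2.9]
finger_gap: 0.0256
clock: 9.18
eef_pos: [0.5757, -0.2776, 0.1095]
orientation: [[-0.069, 0.998, 0.002], [0.998, 0.069, -0.002], [-0.002, 0.002, -1.0]]
wrist_force: [-0.8, -0.2, -3.8]
finger_gap: 0.0254
```

View pics/s3.png

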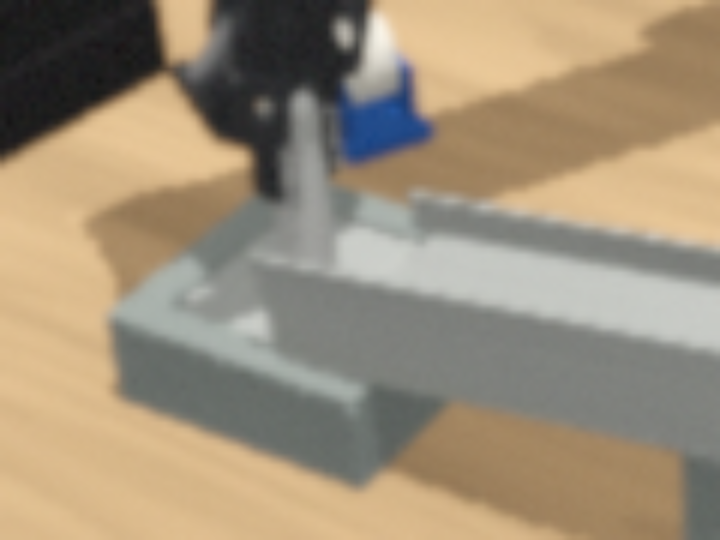

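The foot is below plate level (about 16 mm lower than first contact would be) with no resistance, so it dropped straight into the hole. I'll keep lowering it gently.

```bash
python3 -m handwheel '[{"fingers":-1,"travel":[0,0,0.004],"turn":[-0.001,0.001,0]},{"fingers":-1,"travel":[0,0,0.004],"turn":[-0.001,0.001,0]},{"fingers":-1,"travel":[0,0,0.004],"turn":[0,0,0]},{"fingers":-1,"travel":[0,0,0.003],"turn":[0,0,0]}]'
python3 -m handwheel '[{"fingers":-1,"travel":[0,0,0.003],"turn":[0,0,0]},{"fingers":-1,"travel":[0,0,0.003],"turn":[0,0,0]}]'
python3 -m handwheel '[{"fingers":-1,"travel":[0,0,0.002],"turn":[0,0,0]}]'
python3 -m handwheel '[{"fingers":-1,"travel":[0,0,0.002],"turn":[0,0,0]}]'
```

```text
clock: 9.57
eef_pos: [0.576, -0.2778, 0.093]
orientation: [[-0.069, 0.998, 0.005], [0.998, 0.069, 0.0], [-0.0, 0.005, -1.0]]
wrist_force: [0.3, 0.3, -3.1]
finger_gap: 0.0255
clock: 9.73
eef_pos: [0.5764, -0.2786, 0.0889]
orientation: [[-0.069, 0.998, 0.006], [0.998, 0.069, -0.002], [-0.002, 0.006, -1.0]]
wrist_force: [-7.8, 3.8, 27.3]
finger_gap: 0.0257
clock: 9.82
eef_pos: [0.5763, -0.2786, 0.0894]
orientation: [[-0.069, 0.998, 0.007], [0.998, 0.069, -0.003], [-0.003, 0.007, -1.0]]
wrist_force: [-5.5, 4.0, 11.1]
finger_gap: 0.0255
clock: 9.9
eef_pos: [0.5761, -0.2784, 0.0896]
orientation: [[-0.069, 0.998, 0.007], [0.998, 0.069, -0.003], [-0.003, 0.007, -1.0]]
wrist_force: [-5.0, 3.6, 7.8]
finger_gap: 0.0259
```

```bash
python3 -m handwheel '[{"fingers":-0.1,"travel":[0,0,0],"turn":[0,0,0]},{"fingers":-0.1,"travel":[0,0,0],"turn":[0,0,0]},{"fingers":-0.1,"travel":[0,0,0],"turn":[0,0,0]},{"fingers":-0.1,"travel":[0,0,0],"turn":[0,0,0]}]'
python3 -m handwheel '[{"fingers":-0.1,"travel":[0,0,-0.01],"turn":[-0.004,0,0]},{"fingers":0,"travel":[0,0,-0.03],"turn":[0,0,0]},{"fingers":0,"travel":[0,0,-0.04],"turn":[0,0,0]},{"fingers":0.2,"travel":[0,0,-0.04],"turn":[0,0,0]}]'
python3 - <<'E'
from h import *
import cv2
det("scene",["post_top","post"])
c=r.read_camera("scene")["image"];cv2.imwrite("pics/s4.png",cv2.resize(c[170:260,160:280,::-1],None,fx=6,fy=6))
plan([.472,.181,.22],43,show=5)
E
```

```text
clock: 10.23
eef_pos: [0.5783, -0.2796, 0.0923]
orientation: [[-0.069, 0.998, 0.013], [0.998, 0.069, -0.006], [-0.007, 0.013, -1.0]]
wrist_force: [-0.3, -0.2, -0.6]
finger_gap: 0.0385
clock: 10.57
eef_pos: [0.5709, -0.2756, 0.2057]
orientation: [[-0.069, 0.998, 0.001], [0.998, 0.069, 0.005], [0.005, 0.001, -1.0]]
wrist_force: [1.7, -1.1, -0.7]
finger_gap: 0.0511
scene post_top [(0.45, [0.5752, -0.2777, 0.1419])]
scene post []
t 10.77 p [ 573.3 -277.1  207.5] yaw 93.9 tilt [0.007 0.001] F [-0.7 -0.7 -0.5] gap 51.2 j6 0.95
rows 12
[0.0387, -0.0058, -0.0011] [0.001, -0.0, 0.074]
[0.0381, -0.0086, -0.0011] [0.001, -0.0, 0.074]
[0.0374, -0.0114, -0.0011] [0.001, -0.0, 0.074]
[0.0364, -0.0142, -0.0011] [0.001, -0.0, 0.074]
[0.0353, -0.0168, -0.0011] [0.001, -0.0, 0.074]
```

View pics/s4.png

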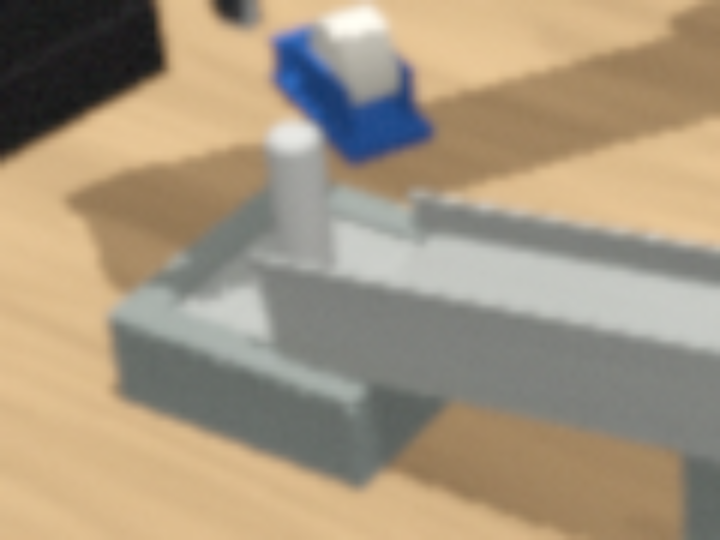

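```bash
python3 - <<'E'
from h import *
c=r.read_camera("scene");K=c["intrinsics"];E=c["eye"];Q=c["rotation"]
def pj(p): q=K@(Q.T@(np.array(p)-E)); return q[:2]/q[2]
for z in(.13,.135,.14,.145): print(z,np.round(pj([.576,-.278,z]),2))
# crop y of top-disc upper edge/lower edge etc: disc center
print("plinth lip corners", [np.round((pj(p)-[160,170])*6,0).tolist() for p in([.576,-.278,.05],[.576,-.278,.135])])
s=r.silhouettes("scene","post")
print([(x["score"],x["pixels"].sum(),np.argwhere(x["pixels"]).min(0),np.argwhere(x["pixels"]).max(0)) for x in s][:3])
E
```

```text
0.13 [208.85 195.04]
0.135 [208.67 193.57]
0.14 [208.48 192.1 ]
0.145 [208.3  190.61]
plinth lip corners [[310.0, 286.0], [292.0, 141.0]]
[(0.71, np.int64(217), array([190, 204]), array([213, 215]))]
```

The silhouette puts the post top at about 0.136, against 0.135 when home. I'll confirm by pressing lightly on the top with the shut fingertips.

```bash
python3 -m handwheel '[{"fingers":-1,"travel":[-0.001,0.003,0.02],"turn":[0.007,0,0]},{"fingers":-1,"travel":[0,0,0.015],"turn":[0,0,0]},{"fingers":-1,"travel":[0,0,0.005],"turn":[0,0,0]},{"fingers":-1,"travel":[0,0,0],"turn":[0,0,0]}]' 40
python3 -c "
from h import *
plan([.576,-.278,.145],94)"
```

```text
clock: 11.2
eef_pos: [0.5718, -0.275, 0.1578]
orientation: [[-0.068, 0.998, -0.013], [0.998, 0.069, 0.008], [0.009, -0.012, -1.0]]
wrist_force: [0.1, -0.1, 0.5]
finger_gap: 0.0028
t 11.2 p [ 571.8 -275.   157.8] yaw 93.9 tilt [-0.013  0.008] F [ 0.1 -0.1  0.5] gap 2.8 j6 0.95
rows 1
[-0.0034, 0.0042, 0.0127] [-0.012, -0.009, -0.001]
```

```bash
python3 -m handwheel '[{"fingers":-1,"travel":[-0.003,0.004,0.010],"turn":[-0.012,-0.009,0]},{"fingers":-1,"travel":[0,0,0.003],"turn":[0,0,0]}]'
python3 -m handwheel '[{"fingers":-1,"travel":[0,0,0.003],"turn":[0,0,0]},{"fingers":-1,"travel":[0,0,0.003],"turn":[0,0,0]}]'
python3 -m handwheel '[{"fingers":-1,"travel":[0,0,0.002],"turn":[0,0,0]},{"fingers":-1,"travel":[0,0,0.002],"turn":[0,0,0]}]'
```

```text
clock: 11.37
eef_pos: [0.5746, -0.2769, 0.143]
orientation: [[-0.068, 0.998, -0.003], [0.998, 0.068, 0.002], [0.002, -0.003, -1.0]]
wrist_force: [0.1, -1.2, -1.1]
finger_gap: 0.0001
clock: 11.53
eef_pos: [0.5749, -0.277, 0.1381]
orientation: [[-0.068, 0.998, -0.002], [0.998, 0.068, 0.002], [0.002, -0.002, -1.0]]
wrist_force: [-1.4, 1.0, 18.8]
finger_gap: 0.0001
clock: 11.7
eef_pos: [0.5772, -0.2782, 0.1389]
orientation: [[-0.069, 0.998, 0.004], [0.998, 0.069, -0.002], [-0.002, 0.004, -1.0]]
wrist_force: [-1.6, 0.9, 4.3]
finger_gap: -0.0001
```

```bash
python3 -m handwheel '[{"fingers":-1,"travel":[0,0.0,0.006],"turn":[0,0,0]}]'
python3 -m handwheel '[{"fingers":-1,"travel":[-0.001,-0.001,0.006],"turn":[0,0,0]}]'
python3 -m handwheel '[{"fingers":-1,"travel":[0,0,-0.008],"turn":[0,0,0]},{"fingers":-1,"travel":[0,0,0],"turn":[0,0,0]}]'
python3 -m handwheel '[{"fingers":-1,"travel":[0,0,0.005],"turn":[0,0,0]},{"fingers":-1,"travel":[0,0,0.002],"turn":[0,0,0]}]'
```

```text
clock: 11.78
eef_pos: [0.5788, -0.2794, 0.1379]
orientation: [[-0.069, 0.998, 0.009], [0.998, 0.069, -0.005], [-0.006, 0.009, -1.0]]
wrist_force: [-9.2, 4.4, 40.7]
finger_gap: 0.0004
clock: 11.87
eef_pos: [0.5801, -0.2813, 0.1383]
orientation: [[-0.069, 0.997, 0.016], [0.998, 0.069, -0.009], [-0.01, 0.016, -1.0]]
wrist_force: [-7.1, 4.6, 30.0]
finger_gap: 0.0001
clock: 12.03
eef_pos: [0.5814, -0.2822, 0.1514]
orientation: [[-0.069, 0.997, 0.022], [0.998, 0.069, -0.013], [-0.014, 0.021, -1.0]]
wrist_force: [-0.3, 0.7, 0.7]
finger_gap: 0.0001
clock: 12.2
eef_pos: [0.5824, -0.2829, 0.1454]
orientation: [[-0.069, 0.997, 0.024], [0.998, 0.069, -0.014], [-0.016, 0.023, -1.0]]
wrist_force: [-0.9, 0.1, -0.4]
finger_gap: 0.0001
```

Pressing at up to 40 N doesn't move the post: its top stays at about 0.1385, roughly 3 mm above nominal. To see whether the plinth itself stands higher than nominal, I'll touch its lip.

```bash
python3 -c "
from h import *
plan([.578,-.338,.135],94)"
python3 -m handwheel '[{"fingers":-1,"travel":[-0.012,-0.001,-0.006],"turn":[0.012,0.008,0]},{"fingers":-1,"travel":[-0.035,-0.001,-0.003],"turn":[0.012,0.008,0]},{"fingers":-1,"travel":[-0.006,0,0.0],"turn":[0,0,0]}]'
python3 -c "
from h import *
plan([.578,-.338,.07],94)"
```

```text
t 12.2 p [ 582.4 -282.9  145.4] yaw 93.9 tilt [ 0.024 -0.014] F [-0.9  0.1 -0.4] gap 0.1 j6 0.95
rows 2
[-0.0273, -0.0042, 0.0055] [0.012, 0.008, -0.0]
[-0.0273, -0.0042, 0.0054] [0.012, 0.008, -0.0]
clock: 12.45
eef_pos: [0.5815, -0.3329, 0.15]
orientation: [[-0.073, 0.997, -0.009], [0.997, 0.073, 0.006], [0.007, -0.009, -1.0]]
wrist_force: [0.3, -0.2, -0.4]
finger_gap: 0.0002
t 12.45 p [ 581.5 -332.9  150. ] yaw 94.2 tilt [-0.009  0.006] F [ 0.3 -0.2 -0.4] gap 0.2 j6 0.88
rows 2
[-0.0027, -0.0016, 0.04] [-0.004, -0.004, 0.002]
[-0.0026, -0.0018, 0.04] [-0.004, -0.004, 0.002]
```

```bash
python3 -m handwheel '[{"fingers":-1,"travel":[-0.007,-0.003,0.02],"turn":[-0.008,-0.006,0]},{"fingers":-1,"travel":[-0.002,0,0.025],"turn":[0,0,0]},{"fingers":-1,"travel":[0,0,0.02],"turn":[0,0,0]}]'
python3 -c "
from h import *
plan([.578,-.341,.07],94)"
```

```text
clock: 12.7
eef_pos: [0.5815, -0.3471, 0.0843]
orientation: [[-0.07, 0.998, 0.005], [0.998, 0.07, -0.003], [-0.004, 0.005, -1.0]]
wrist_force: [-0.5, -0.1, -0.8]
finger_gap: -0.0
t 12.7 p [ 581.5 -347.1   84.3] yaw 94.0 tilt [ 0.005 -0.003] F [-0.5 -0.1 -0.8] gap -0.0 j6 0.87
rows 1
[0.0064, -0.0031, 0.0143] [0.005, 0.004, 0.0]
```

```bash
python3 -m handwheel '[{"fingers":-1,"travel":[0.005,-0.003,0.012],"turn":[0.005,0.004,0]},{"fingers":-1,"travel":[0,0,0.006],"turn":[0,0,0]},{"fingers":-1,"travel":[0,0,0.003],"turn":[0,0,0]}]'
python3 -m handwheel '[{"fingers":-1,"travel":[0,0,0.003],"turn":[0,0,0]},{"fingers":-1,"travel":[0,0,0.002],"turn":[0,0,0]}]'
python3 -m handwheel '[{"fingers":-1,"travel":[0,0,0.002],"turn":[0,0,0]},{"fingers":-1,"travel":[0,0,0.002],"turn":[0,0,0]}]'
```

```text
clock: 12.95
eef_pos: [0.5737, -0.3403, 0.0539]
orientation: [[-0.068, 0.998, -0.01], [0.998, 0.068, 0.007], [0.008, -0.01, -1.0]]
wrist_force: [-8.2, 6.0, 35.7]
finger_gap: -0.0001
clock: 13.12
eef_pos: [0.5739, -0.3405, 0.0541]
orientation: [[-0.068, 0.998, -0.009], [0.998, 0.068, 0.006], [0.006, -0.008, -1.0]]
wrist_force: [-3.6, 1.8, 6.4]
finger_gap: -0.0002
clock: 13.28
eef_pos: [0.574, -0.3405, 0.0541]
orientation: [[-0.069, 0.998, -0.008], [0.998, 0.069, 0.004], [0.005, -0.007, -1.0]]
wrist_force: [-4.3, 2.3, 8.8]
finger_gap: 0.0002
```

The lip is at 0.054, so the post sits about 37–39 mm below the plate. The gripped press and the fingertip press stopped at the same height, so that is the hard stop and the post is home. On to the canister at (0.4715,0.181).

```bash
python3 -m handwheel '[{"fingers":-1,"travel":[0,0,-0.035],"turn":[0,0,0]},{"fingers":-1,"travel":[0,0,-0.041],"turn":[0,0,0]},{"fingers":0,"travel":[0,0,-0.041],"turn":[0,0,0]},{"fingers":1,"travel":[0.025,-0.005,-0.03],"turn":[0,0,0.03]}]' 60
python3 -c "
from h import *
plan([.48,.16,.20],42.4)"
```

```text
clock: 13.62
eef_pos: [0.5638, -0.3159, 0.1969]
orientation: [[-0.035, 0.999, -0.022], [0.999, 0.035, 0.013], [0.014, -0.022, -1.0]]
wrist_force: [0.5, -0.3, 1.2]
finger_gap: 0.0234
t 13.62 p [ 563.8 -315.9  196.9] yaw 92.0 tilt [-0.022  0.013] F [ 0.5 -0.3  1.2] gap 23.4 j6 0.93
rows 12
[0.0399, -0.0056, 0.0004] [-0.002, -0.0, 0.072]
[0.0394, -0.0084, 0.0004] [-0.002, -0.0, 0.072]
[0.0387, -0.0113, 0.0003] [-0.002, -0.0, 0.072]
[0.0377, -0.014, 0.0003] [-0.002, -0.0, 0.072]
[0.0366, -0.0167, 0.0003] [-0.002, -0.0, 0.072]
```

```bash
python3 -m handwheel '[{"fingers":1,"travel":[0.040,-0.006,0],"turn":[-0.008,-0.004,0.075]},{"fingers":1,"travel":[0.040,-0.009,0],"turn":[-0.006,-0.004,0.075]},{"fingers":1,"travel":[0.039,-0.012,0],"turn":[-0.002,0,0.075]},{"fingers":1,"travel":[0.038,-0.014,0],"turn":[-0.001,0,0.075]},{"fingers":1,"travel":[0.037,-0.017,0],"turn":[0,0,0.075]}]'
python3 -c "
from h import *
plan([.48,.16,.20],42.4)"
```

```text
clock: 14.03
eef_pos: [0.5367, -0.1179, 0.2098]
orientation: [[0.359, 0.933, 0.02], [0.933, -0.359, -0.011], [-0.003, 0.022, -1.0]]
wrist_force: [0.9, 0.3, 0.5]
finger_gap: 0.0832
t 14.03 p [ 536.7 -117.9  209.8] yaw 68.9 tilt [ 0.02  -0.011] F [0.9 0.3 0.5] gap 83.2 j6 1.61
rows 7
[0.0341, -0.0218, 0.0008] [0.003, -0.0, 0.066]
[0.0326, -0.024, 0.0009] [0.003, -0.0, 0.066]
[0.031, -0.0261, 0.0009] [0.003, -0.0, 0.066]
[0.0292, -0.0281, 0.001] [0.003, -0.0, 0.066]
[0.0272, -0.03, 0.0011] [0.003, -0.0, 0.066]
```

```bash
python3 -m handwheel '[{"fingers":1,"travel":[0.034,-0.022,0.001],"turn":[0.006,0.001,0.068]},{"fingers":1,"travel":[0.033,-0.024,0.002],"turn":[0.006,0.001,0.068]},{"fingers":1,"travel":[0.031,-0.026,0.004],"turn":[0.005,0,0.068]},{"fingers":1,"travel":[0.029,-0.028,0.008],"turn":[0.003,0,0.068]},{"fingers":1,"travel":[0.027,-0.030,0.010],"turn":[0.002,0,0.068]}]'
python3 -c "
from h import *
plan([.4715,.181,.13],42.4)"
```

```text
clock: 14.45
eef_pos: [0.4995, 0.0859, 0.1882]
orientation: [[0.664, 0.748, 0.013], [0.748, -0.664, 0.001], [0.01, 0.009, -1.0]]
wrist_force: [1.0, 0.2, 0.1]
finger_gap: 0.0856
t 14.45 p [499.5  85.9 188.2] yaw 48.4 tilt [0.013 0.001] F [1.  0.2 0.1] gap 85.6 j6 2.34
rows 3
[0.0173, -0.0282, 0.0193] [0.003, -0.003, 0.035]
[0.0164, -0.0287, 0.0194] [0.003, -0.003, 0.035]
[0.0155, -0.0292, 0.0194] [0.003, -0.003, 0.035]
```

```bash
python3 -m handwheel '[{"fingers":1,"travel":[0.016,-0.027,0.018],"turn":[0.006,-0.004,0.035]},{"fingers":1,"travel":[0.015,-0.026,0.016],"turn":[0.003,-0.003,0.035]},{"fingers":1,"travel":[0.010,-0.018,0.012],"turn":[0.001,-0.001,0.03]},{"fingers":1,"travel":[0,0,0],"turn":[0,0,0]}]'
python3 -c "
from h import *
plan([.4715,.181,.08],42.4)"
```

```text
clock: 14.78
eef_pos: [0.4738, 0.1754, 0.1415]
orientation: [[0.734, 0.679, 0.003], [0.679, -0.734, 0.006], [0.006, -0.002, -1.0]]
wrist_force: [-0.3, -0.2, -0.6]
finger_gap: 0.0853
t 14.78 p [473.8 175.4 141.5] yaw 42.8 tilt [0.003 0.006] F [-0.3 -0.2 -0.6] gap 85.3 j6 2.62
rows 2
[0.0009, -0.0028, 0.0307] [-0.001, -0.003, 0.003]
[0.001, -0.0028, 0.0307] [-0.001, -0.003, 0.003]
```

Before I descend, a look for a finer position.

```bash
python3 -m handwheel '[{"fingers":1,"travel":[0.002,-0.005,0.03],"turn":[-0.002,-0.006,0.006]},{"fingers":1,"travel":[0,0,0.01],"turn":[0,0,0]},{"fingers":1,"travel":[0,0,0],"turn":[0,0,0]}]'
python3 - <<'E'
from h import *
import cv2
plan([.4715,.181,.05],42.4)
det("scene",["canister_a","lid_a"])
c=r.read_camera("scene")["image"];cv2.imwrite("pics/s5.png",cv2.resize(c[180:320,300:460,::-1],None,fx=4.5,fy=4.2))
E
```

```text
clock: 15.03
eef_pos: [0.4735, 0.1821, 0.1022]
orientation: [[0.735, 0.678, 0.004], [0.678, -0.735, -0.0], [0.003, 0.003, -1.0]]
wrist_force: [0.9, -0.4, 0.4]
finger_gap: 0.0854
t 15.03 p [473.5 182.1 102.2] yaw 42.7 tilt [ 0.004 -0.   ] F [ 0.9 -0.4  0.4] gap 85.4 j6 2.64
rows 2
[-0.0012, -0.0004, 0.0261] [0.001, -0.002, 0.003]
[-0.0011, -0.0003, 0.0261] [0.001, -0.002, 0.003]
scene canister_a [(0.72, [0.3216, 0.2218, 0.0314]), (0.65, [0.5989, 0.227, 0.0371]), (0.64, [0.4731, 0.1831, 0.036]), (0.6, [0.6544, 0.096, 0.0269])]
scene lid_a [(0.89, [0.605, 0.1059, 0.0287]), (0.79, [0.5572, 0.2371, 0.0364]), (0.61, [0.5085, 0.2173, 0.0398]), (0.57, [0.2953, 0.264, 0.0281])]
```

View pics/s5.png

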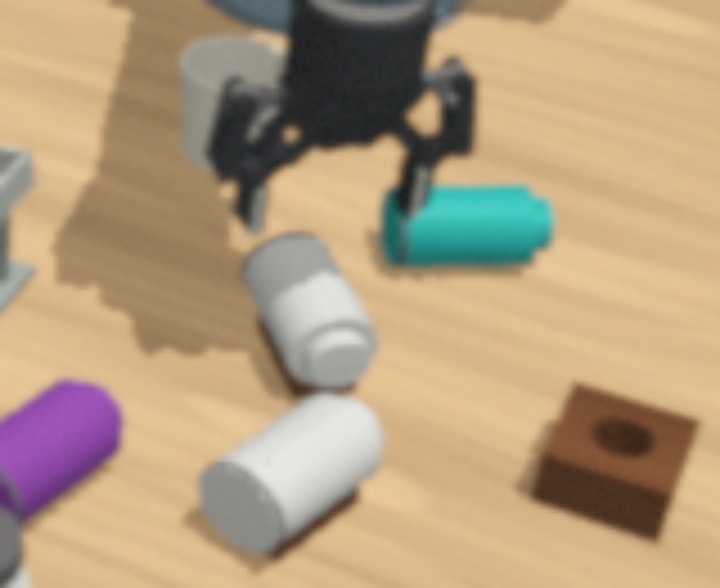

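The open fingers straddle the right-hand grey canister (lid at crop pixel (335,355)). Descending.

```bash
python3 -m handwheel '[{"fingers":1,"travel":[-0.001,0,0.03],"turn":[0.001,-0.002,0]},{"fingers":1,"travel":[0,0,0.025],"turn":[0,0,0]},{"fingers":1,"travel":[0,0,0.008],"turn":[0,0,0]},{"fingers":1,"travel":[0,0,0],"turn":[0,0,0]}]'
python3 -c "
from h import *
plan([.472,.1815,.021],42.4)"
```

```text
clock: 15.57
eef_pos: [0.4828, 0.1804, 0.0467]
orientation: [[0.739, 0.674, 0.02], [0.674, -0.739, 0.003], [0.017, 0.011, -1.0]]
wrist_force: [0.7, -0.0, -0.6]
finger_gap: 0.0857
t 15.57 p [482.8 180.4  46.7] yaw 42.4 tilt [0.02  0.003] F [ 0.7 -0.  -0.6] gap 85.7 j6 2.64
rows 1
[-0.0076, -0.0084, 0.0254] [0.011, -0.017, -0.001]
```

```bash
python3 -m handwheel '[{"fingers":1,"travel":[-0.008,-0.009,0.008],"turn":[0.011,-0.017,0]},{"fingers":1,"travel":[0,0,0.008],"turn":[0,0,0]}]'
python3 -c "
from h import *
plan([.472,.1815,.021],42.4)"
```

```text
clock: 15.73
eef_pos: [0.4728, 0.1816, 0.0329]
orientation: [[0.74, 0.673, 0.002], [0.673, -0.74, 0.001], [0.002, 0.001, -1.0]]
wrist_force: [0.4, -0.8, -0.5]
finger_gap: 0.0854
t 15.73 p [472.8 181.6  32.9] yaw 42.3 tilt [0.002 0.001] F [ 0.4 -0.8 -0.5] gap 85.4 j6 2.64
rows 1
[-0.0007, -0.0004, 0.0119] [0.001, -0.002, -0.002]
```

```bash
python3 -m handwheel '[{"fingers":1,"travel":[-0.001,0,0.008],"turn":[0.001,-0.001,0]},{"fingers":1,"travel":[0,0,0.004],"turn":[0,0,0]},{"fingers":0.3,"travel":[0,0,0],"turn":[0,0,0]}]'
python3 -c "
from h import *
plan([.472,.1815,.021],42.4)"
```

```text
clock: 15.98
eef_pos: [0.4724, 0.1811, 0.0204]
orientation: [[0.74, 0.673, 0.002], [0.673, -0.74, 0.001], [0.002, 0.0, -1.0]]
wrist_force: [0.3, 0.2, 0.2]
finger_gap: 0.0757
t 15.98 p [472.4 181.1  20.4] yaw 42.3 tilt [0.002 0.001] F [0.3 0.2 0.2] gap 75.7 j6 2.64
rows 1
[0.0, -0.0006, -0.0006] [0.0, -0.002, -0.002]
```

```bash
python3 -m handwheel '[{"fingers":-0.3,"travel":[0,0,0],"turn":[0,0,0]},{"fingers":-0.3,"travel":[0,0,0],"turn":[0,0,0]},{"fingers":-0.3,"travel":[0,0,0],"turn":[0,0,0]},{"fingers":-0.3,"travel":[0,0,0],"turn":[0,0,0]}]' 60
python3 -m handwheel '[{"fingers":-0.3,"travel":[0,0,-0.015],"turn":[0,0,0]},{"fingers":-0.3,"travel":[0,0,-0.03],"turn":[0,0,0]},{"fingers":-0.3,"travel":[0,0,-0.041],"turn":[0,0,0]},{"fingers":-0.3,"travel":[0,0,-0.041],"turn":[0,0,0]},{"fingers":-0.3,"travel":[0,0,-0.03],"turn":[0,0,0]}]'
python3 -c "
from h import *
plan([.565,-.166,.2],183.9)"
```

```text
clock: 16.32
eef_pos: [0.473, 0.1809, 0.0211]
orientation: [[0.74, 0.673, 0.003], [0.673, -0.74, 0.0], [0.003, 0.002, -1.0]]
wrist_force: [0.6, -0.2, -2.7]
finger_gap: 0.0545
clock: 16.73
eef_pos: [0.4636, 0.179, 0.1742]
orientation: [[0.739, 0.673, -0.02], [0.673, -0.739, -0.004], [-0.018, -0.01, -1.0]]
wrist_force: [1.3, 0.3, -3.1]
finger_gap: 0.0544
t 16.73 p [463.6 179.  174.2] yaw 42.3 tilt [-0.02  -0.004] F [ 1.3  0.3 -3.1] gap 54.4 j6 2.64
rows 21
[-0.0075, 0.0154, -0.0013] [-0.001, -0.0, -0.118]
[-0.0093, 0.0144, -0.0012] [-0.001, -0.0, -0.118]
[-0.0109, 0.0132, -0.0012] [-0.001, -0.0, -0.118]
[-0.0124, 0.0118, -0.0012] [-0.001, -0.0, -0.118]
[-0.0137, 0.0103, -0.0012] [-0.001, -0.0, -0.118]
```

```bash
python3 -m handwheel '[{"fingers":-0.3,"travel":[-0.008,0.016,-0.006],"turn":[-0.006,0.01,-0.122]},{"fingers":-0.3,"travel":[-0.009,0.015,-0.006],"turn":[-0.003,0.005,-0.122]},{"fingers":-0.3,"travel":[-0.011,0.014,-0.004],"turn":[0,0,-0.122]},{"fingers":-0.3,"travel":[-0.013,0.012,-0.002],"turn":[0,0,-0.122]},{"fingers":-0.3,"travel":[-0.014,0.010,0],"turn":[0,0,-0.122]}]'
python3 -c "
from h import *
plan([.565,-.166,.2],183.9)"
```

```text
clock: 17.15
eef_pos: [0.4942, 0.0965, 0.2025]
orientation: [[0.203, 0.979, 0.012], [0.979, -0.203, 0.006], [0.008, 0.011, -1.0]]
wrist_force: [0.3, 0.2, -2.9]
finger_gap: 0.0545
t 17.15 p [494.2  96.5 202.5] yaw 78.3 tilt [0.012 0.006] F [ 0.3  0.2 -2.9] gap 54.5 j6 1.84
rows 16
[-0.0152, 0.0077, 0.0001] [0.001, 0.0, -0.115]
[-0.0159, 0.0059, 0.0001] [0.001, 0.0, -0.115]
[-0.0165, 0.004, 0.0001] [0.001, 0.0, -0.115]
[-0.0169, 0.0021, 0.0001] [0.001, 0.0, -0.115]
[-0.017, 0.0001, 0.0001] [0.001, 0.0, -0.115]
```

```bash
python3 -m handwheel '[{"fingers":-0.3,"travel":[-0.015,0.008,0],"turn":[0.007,-0.009,-0.122]},{"fingers":-0.3,"travel":[-0.016,0.006,0],"turn":[0.002,-0.002,-0.122]},{"fingers":-0.3,"travel":[-0.017,0.004,0],"turn":[0,0,-0.122]},{"fingers":-0.3,"travel":[-0.017,0.002,0],"turn":[0,0,-0.122]},{"fingers":-0.3,"travel":[-0.017,0,0],"turn":[0,0,-0.122]}]'
python3 -c "
from h import *
plan([.567,-.186,.2],183.9)"
```

```text
clock: 17.57
eef_pos: [0.5175, 0.0106, 0.202]
orientation: [[-0.407, 0.913, -0.001], [0.913, 0.407, -0.003], [-0.002, -0.002, -1.0]]
wrist_force: [0.8, -0.5, -2.6]
finger_gap: 0.0545
t 17.57 p [517.5  10.6 202. ] yaw 114.0 tilt [-0.001 -0.003] F [ 0.8 -0.5 -2.6] gap 54.5 j6 1.05
rows 11
[-0.0182, -0.0032, 0.0002] [-0.0, 0.0, -0.111]
[-0.0177, -0.0052, 0.0002] [-0.0, 0.0, -0.111]
[-0.017, -0.0071, 0.0002] [-0.0, 0.0, -0.111]
[-0.0161, -0.0089, 0.0002] [-0.0, 0.0, -0.111]
[-0.015, -0.0107, 0.0002] [-0.0, 0.0, -0.111]
```

```bash
python3 -m handwheel '[{"fingers":-0.3,"travel":[-0.018,-0.003,0],"turn":[0,0,-0.115]},{"fingers":-0.3,"travel":[-0.018,-0.005,0],"turn":[0,0,-0.115]},{"fingers":-0.3,"travel":[-0.017,-0.007,0],"turn":[0,0,-0.115]},{"fingers":-0.3,"travel":[-0.016,-0.009,0],"turn":[0,0,-0.115]},{"fingers":-0.3,"travel":[-0.015,-0.011,0],"turn":[0,0,-0.115]}]'
python3 -c "
from h import *
plan([.568,-.187,.18],184)"
```

```text
clock: 17.98
eef_pos: [0.5405, -0.0818, 0.2001]
orientation: [[-0.855, 0.519, -0.005], [0.519, 0.855, -0.0], [0.004, -0.003, -1.0]]
wrist_force: [0.4, 0.1, -3.3]
finger_gap: 0.0543
t 17.98 p [540.5 -81.8 200.1] yaw 148.8 tilt [-0.005 -0.   ] F [ 0.4  0.1 -3.3] gap 54.3 j6 0.28
rows 6
[-0.013, -0.0126, 0.0033] [-0.0, -0.001, -0.103]
[-0.0117, -0.0139, 0.0033] [-0.0, -0.001, -0.103]
[-0.0102, -0.015, 0.0033] [-0.0, -0.001, -0.103]
[-0.0086, -0.016, 0.0033] [-0.0, -0.001, -0.103]
[-0.0069, -0.0168, 0.0033] [-0.0, -0.001, -0.103]
```

```bash
python3 -m handwheel '[{"fingers":-0.3,"travel":[-0.013,-0.013,0.002],"turn":[0,-0.004,-0.105]},{"fingers":-0.3,"travel":[-0.012,-0.014,0.002],"turn":[0,0,-0.105]},{"fingers":-0.3,"travel":[-0.010,-0.015,0.002],"turn":[0,0,-0.105]},{"fingers":-0.3,"travel":[-0.009,-0.016,0.002],"turn":[0,0,-0.105]},{"fingers":-0.3,"travel":[-0.006,-0.014,0.002],"turn":[0,0,-0.1]}]'
python3 -c "
from h import *
plan([.568,-.187,.16],184)"
```

```text
clock: 18.4
eef_pos: [0.5638, -0.1711, 0.1878]
orientation: [[-1.0, -0.002, -0.005], [-0.002, 1.0, -0.0], [0.005, -0.0, -1.0]]
wrist_force: [0.1, 0.7, -3.2]
finger_gap: 0.0544
t 18.4 p [ 563.8 -171.1  187.8] yaw -179.9 tilt [-0.005 -0.   ] F [ 0.1  0.7 -3.2] gap 54.4 j6 -0.4
rows 1
[-0.0043, -0.0159, 0.0278] [-0.0, -0.005, -0.068]
```

```bash
python3 -m handwheel '[{"fingers":-0.3,"travel":[-0.004,-0.013,0.01],"turn":[0,-0.005,-0.05]},{"fingers":-0.3,"travel":[0,-0.001,0.012],"turn":[0,0,0]},{"fingers":-0.3,"travel":[0,0,0],"turn":[0,0,0]}]'
python3 - <<'E'
from h import *
import cv2
plan([.568,-.187,.09],184)
det("scene",["canister_a","lid_a","post_top"]);det("top",["canister_a","lid_a"])
for n in("scene","top"):
  c=r.read_camera(n)["image"]; a=c[150:290,150:330] if n=="scene" else c[140:260,240:420]
  cv2.imwrite(f"pics/{n}6.png",cv2.resize(a[:,:,::-1],None,fx=4,fy=4))
E
```

```text
clock: 18.65
eef_pos: [0.5681, -0.1892, 0.1634]
orientation: [[-0.999, -0.054, -0.001], [-0.054, 0.999, -0.0], [0.001, -0.0, -1.0]]
wrist_force: [-0.6, 1.1, -2.8]
finger_gap: 0.0542
t 18.65 p [ 568.1 -189.2  163.4] yaw -176.9 tilt [-0.001 -0.   ] F [-0.6  1.1 -2.8] gap 54.2 j6 -0.48
rows 2
[-0.0, 0.0011, 0.0367] [-0.0, -0.001, -0.008]
[-0.0, 0.0011, 0.0367] [-0.0, -0.001, -0.008]
scene canister_a [(0.83, [0.5665, -0.1889, 0.1797]), (0.74, [0.3207, 0.2246, 0.0307]), (0.65, [0.6533, 0.0936, 0.0272]), (0.59, [0.5999, 0.225, 0.0374])]
scene lid_a [(0.87, [0.2944, 0.264, 0.0282]), (0.68, [0.5187, -0.1924, 0.1842]), (0.59, [0.553, 0.2384, 0.0393]), (0.57, [0.6009, 0.1071, 0.0273])]
scene post_top [(0.51, [0.5715, -0.2785, 0.137])]
top canister_a [(0.93, [0.5707, -0.1872, 0.1806]), (0.78, [0.3266, 0.2227, 0.0256]), (0.77, [0.5987, 0.2307, 0.0408]), (0.77, [0.6563, 0.0898, 0.0271]), (0.65, [0.5549, -0.0648, 0.083])]
top lid_a [(0.69, [0.2952, 0.2641, 0.0278]), (0.6, [0.5159, -0.1871, 0.1839])]
```

View pics/scene6.png

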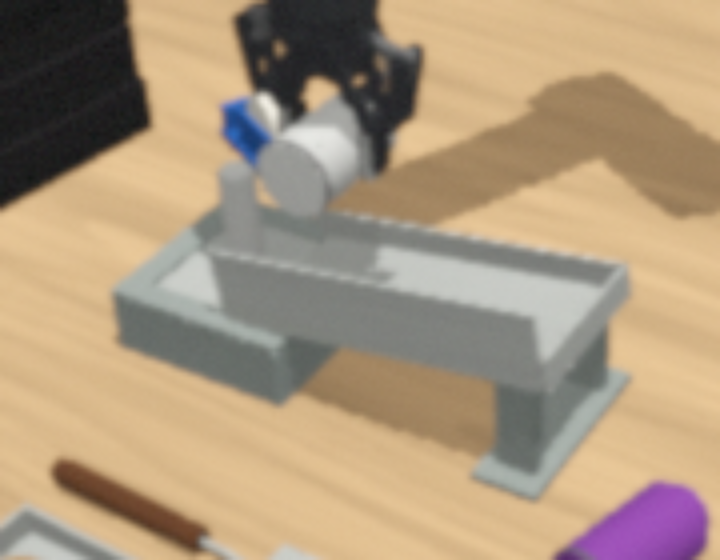

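View pics/top6.png

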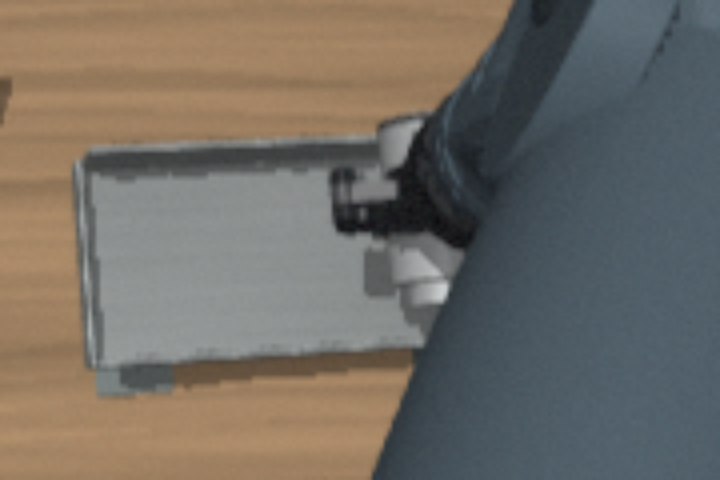

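The canister hangs crosswise with its lid towards the low wall (lid at top crop (430,290)) and is centred on the TCP. Lowering it in steps.

```bash
python3 -m handwheel '[{"fingers":-0.3,"travel":[0,0.001,0.018],"turn":[0,-0.001,-0.016]},{"fingers":-0.3,"travel":[0,0,0],"turn":[0,0,0]}]'
python3 -c "
from h import *
plan([.568,-.187,.10],184)"
```

```text
clock: 19.27
eef_pos: [0.5708, -0.1877, 0.1499]
orientation: [[-0.997, -0.073, 0.007], [-0.073, 0.997, -0.004], [-0.007, -0.004, -1.0]]
wrist_force: [-1.6, 0.3, -2.6]
finger_gap: 0.0543
t 19.27 p [ 570.8 -187.7  149.9] yaw -175.8 tilt [ 0.007 -0.004] F [-1.6  0.3 -2.6] gap 54.3 j6 -0.5
rows 2
[0.0015, 0.0006, 0.025] [-0.002, 0.003, 0.002]
[0.0015, 0.0005, 0.025] [-0.002, 0.003, 0.002]
```

```bash
python3 -m handwheel '[{"fingers":-0.3,"travel":[0.003,0.001,0.02],"turn":[-0.004,0.008,0.003]},{"fingers":-0.3,"travel":[0.001,0,0.015],"turn":[0,0.002,0]}]'
python3 -c "
from h import *
plan([.568,-.187,.08],184)"
```

```text
clock: 19.43
eef_pos: [0.5698, -0.188, 0.1189]
orientation: [[-0.998, -0.07, 0.004], [-0.07, 0.998, -0.004], [-0.004, -0.004, -1.0]]
wrist_force: [-0.9, 1.0, -2.4]
finger_gap: 0.0542
t 19.43 p [ 569.8 -188.   118.9] yaw -176.0 tilt [ 0.004 -0.004] F [-0.9  1.  -2.4] gap 54.2 j6 -0.49
rows 1
[0.0018, 0.0013, 0.0389] [-0.004, 0.004, 0.0]
```

```bash
python3 -m handwheel '[{"fingers":-0.3,"travel":[0.002,0.001,0.018],"turn":[-0.004,0.005,0]},{"fingers":-0.3,"travel":[0,0,0.012],"turn":[0,0.001,0]}]'
python3 -m handwheel '[{"fingers":-0.3,"travel":[0.001,0,0.004],"turn":[0,0.002,0]}]'
python3 -c "
from h import *
plan([.568,-.187,.076],184)"
```

```text
clock: 19.6
eef_pos: [0.5684, -0.1873, 0.0895]
orientation: [[-0.998, -0.07, -0.001], [-0.07, 0.998, -0.001], [0.001, -0.001, -1.0]]
wrist_force: [-0.4, -0.1, -2.5]
finger_gap: 0.0543
clock: 19.68
eef_pos: [0.5668, -0.1869, 0.0844]
orientation: [[-0.998, -0.069, -0.004], [-0.069, 0.998, -0.0], [0.004, -0.0, -1.0]]
wrist_force: [-0.8, -0.5, -3.2]
finger_gap: 0.0544
t 19.68 p [ 566.8 -186.9   84.4] yaw -176.0 tilt [-0.004 -0.   ] F [-0.8 -0.5 -3.2] gap 54.4 j6 -0.49
rows 1
[-0.0013, -0.0002, 0.0084] [-0.0, -0.004, -0.0]
```

```bash
python3 -m handwheel '[{"fingers":-0.3,"travel":[-0.001,0,0.005],"turn":[0,-0.004,0]}]'
python3 -m handwheel '[{"fingers":-0.3,"travel":[0,0,0.002],"turn":[0,0,0]}]'
python3 -m handwheel '[{"fingers":-0.3,"travel":[0,0,0.002],"turn":[0,0,0]}]'
```

```text
clock: 19.77
eef_pos: [0.5676, -0.1868, 0.0796]
orientation: [[-0.998, -0.069, -0.001], [-0.069, 0.998, -0.0], [0.001, -0.0, -1.0]]
wrist_force: [0.4, 0.2, -1.9]
finger_gap: 0.054
clock: 19.85
eef_pos: [0.5676, -0.1866, 0.0775]
orientation: [[-0.998, -0.069, -0.001], [-0.069, 0.998, 0.0], [0.001, 0.0, -1.0]]
wrist_force: [-0.7, 0.6, -2.8]
finger_gap: 0.0549
clock: 19.93
eef_pos: [0.5681, -0.1868, 0.0761]
orientation: [[-0.998, -0.069, 0.0], [-0.069, 0.998, -0.0], [-0.0, -0.0, -1.0]]
wrist_force: [0.9, -0.7, -1.8]
finger_gap: 0.0546
```

```bash
python3 -m handwheel '[{"fingers":-0.3,"travel":[0,0,0.002],"turn":[0,0,0]}]'
python3 -m handwheel '[{"fingers":-0.3,"travel":[0,0,0.002],"turn":[0,0,0]}]'
```

```text
clock: 20.02
eef_pos: [0.5685, -0.187, 0.0747]
orientation: [[-0.998, -0.069, 0.001], [-0.069, 0.998, -0.001], [-0.001, -0.001, -1.0]]
wrist_force: [0.6, -0.5, -2.3]
finger_gap: 0.0542
clock: 20.1
eef_pos: [0.5691, -0.1871, 0.0737]
orientation: [[-0.998, -0.069, 0.002], [-0.069, 0.998, -0.001], [-0.002, -0.001, -1.0]]
wrist_force: [-6.3, 2.1, 14.2]
finger_gap: 0.0545
```

Contact with the floor. Releasing.

```bash
python3 -m handwheel '[{"fingers":0.7,"travel":[0,0,-0.002],"turn":[0,0,0]},{"fingers":0.7,"travel":[0,0,0],"turn":[0,0,0]},{"fingers":0.7,"travel":[0,0,0],"turn":[0,0,0]}]'
python3 -m handwheel '[{"fingers":0.85,"travel":[0,0,-0.015],"turn":[0,0,0]},{"fingers":0.9,"travel":[0,0,-0.03],"turn":[0,0,0]},{"fingers":1,"travel":[0,0,-0.04],"turn":[0,0,0]},{"fingers":1,"travel":[0,0,-0.035],"turn":[0,0,0]}]'
python3 - <<'E'
from h import *
import cv2
c=r.read_camera("scene")["image"]; a=c[150:290,150:330]
cv2.imwrite(f"pics/s7.png",cv2.resize(a[:,:,::-1],None,fx=4,fy=4))
det("scene",["canister_a","lid_a"])
plan([.6,.2265,.2],165.3)
E
```

```text
clock: 20.35
eef_pos: [0.571, -0.1881, 0.0782]
orientation: [[-0.998, -0.069, 0.007], [-0.069, 0.998, -0.003], [-0.007, -0.004, -1.0]]
wrist_force: [-0.3, 0.5, 0.3]
finger_gap: 0.0728
clock: 20.68
eef_pos: [0.5654, -0.1856, 0.1943]
orientation: [[-0.998, -0.069, -0.006], [-0.069, 0.998, 0.003], [0.006, 0.003, -1.0]]
wrist_force: [0.6, 0.3, -0.2]
finger_gap: 0.0852
scene canister_a [(0.92, [0.656, 0.0963, 0.0299]), (0.81, [0.6009, 0.2237, 0.0382]), (0.74, [0.5731, -0.2394, 0.0816]), (0.74, [0.3201, 0.22, 0.0309])]
scene lid_a [(0.79, [0.6052, 0.1071, 0.0252]), (0.65, [0.5226, -0.2471, 0.0856]), (0.65, [0.5544, 0.2359, 0.0379]), (0.59, [0.2935, 0.2661, 0.032])]
t 20.88 p [ 567.1 -186.4  194.3] yaw -176.0 tilt [-0.002  0.001] F [0.1 0.4 0.1] gap 85.4 j6 -0.49
rows 11
[-0.0056, 0.0372, -0.0005] [0.0, -0.0, 0.03]
[-0.0045, 0.0374, -0.0005] [0.0, -0.0, 0.03]
[-0.0034, 0.0375, -0.0005] [0.0, -0.0, 0.03]
[-0.0022, 0.0376, -0.0005] [0.0, -0.0, 0.03]
[-0.0011, 0.0376, -0.0005] [0.0, -0.0, 0.03]
```

View pics/s7.png

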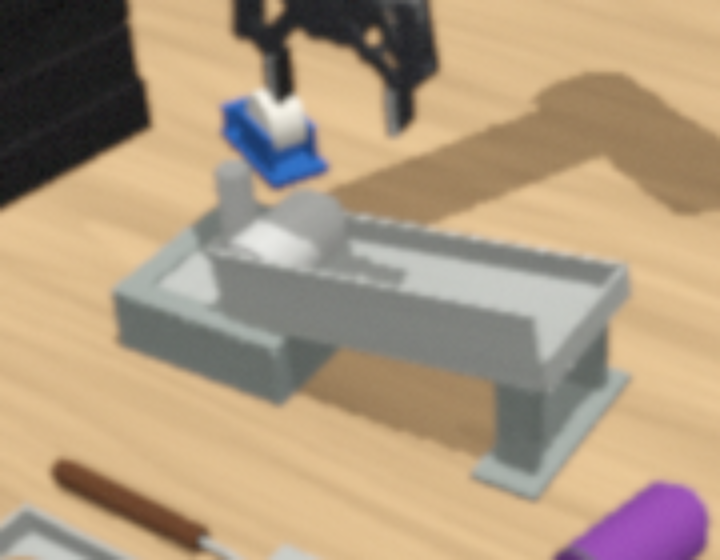

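The first canister rests against the post (crop (290,235)), spanning the chute, lid to the low wall. Now the second one.

```bash
python3 -m handwheel '[{"fingers":1,"travel":[-0.006,0.037,0],"turn":[0,0,0.036]},{"fingers":1,"travel":[-0.005,0.041,0],"turn":[0,0,0.036]},{"fingers":1,"travel":[-0.003,0.041,0],"turn":[0,0,0.036]},{"fingers":1,"travel":[-0.002,0.041,0],"turn":[0,0,0.036]},{"fingers":1,"travel":[-0.001,0.041,0],"turn":[0,0,0.036]}]'
python3 -c "
from h import *
plan([.6,.2265,.18],165.6)"
```

```text
clock: 21.3
eef_pos: [0.5839, 0.0118, 0.1866]
orientation: [[-0.991, 0.136, -0.011], [0.136, 0.991, -0.001], [0.01, -0.002, -1.0]]
wrist_force: [0.3, 0.3, -0.0]
finger_gap: 0.0858
t 21.3 p [583.9  11.8 186.6] yaw 172.2 tilt [-0.011 -0.001] F [ 0.3  0.3 -0. ] gap 85.8 j6 0.05
rows 6
[0.0022, 0.0358, 0.001] [-0.0, -0.002, 0.019]
[0.0029, 0.0358, 0.001] [-0.0, -0.002, 0.019]
[0.0036, 0.0357, 0.0011] [-0.0, -0.002, 0.019]
[0.0042, 0.0356, 0.0011] [-0.0, -0.002, 0.019]
[0.0049, 0.0355, 0.0011] [-0.0, -0.002, 0.019]
```

```bash
python3 -m handwheel '[{"fingers":1,"travel":[0.002,0.040,0.004],"turn":[0,-0.008,0.022]},{"fingers":1,"travel":[0.003,0.040,0.008],"turn":[0,-0.003,0.022]},{"fingers":1,"travel":[0.004,0.040,0.010],"turn":[0,-0.001,0.022]},{"fingers":1,"travel":[0.004,0.040,0.012],"turn":[0,0,0.022]},{"fingers":1,"travel":[0.005,0.036,0.012],"turn":[0,0,0.016]}]'
python3 -c "
from h import *
plan([.6,.2265,.09],165.6)"
```

```text
clock: 21.72
eef_pos: [0.5975, 0.2118, 0.1341]
orientation: [[-0.97, 0.244, -0.005], [0.244, 0.97, -0.003], [0.004, -0.004, -1.0]]
wrist_force: [1.4, -0.2, 0.3]
finger_gap: 0.0852
t 21.72 p [597.5 211.8 134.1] yaw 165.9 tilt [-0.005 -0.003] F [ 1.4 -0.2  0.3] gap 85.2 j6 0.49
rows 2
[0.0005, 0.0075, 0.022] [-0.002, -0.002, 0.002]
[0.0005, 0.0075, 0.0221] [-0.002, -0.002, 0.002]
```

```bash
python3 -m handwheel '[{"fingers":1,"travel":[0.001,0.008,0.012],"turn":[-0.003,-0.004,0.003]},{"fingers":1,"travel":[0.0,0.0,0.012],"turn":[0,0,0]},{"fingers":1,"travel":[0,0,0],"turn":[0,0,0]}]'
python3 -c "
from h import *
plan([.6,.2265,.065],165.6)"
```

```text
clock: 21.97
eef_pos: [0.5924, 0.229, 0.1]
orientation: [[-0.972, 0.236, -0.012], [0.236, 0.972, -0.001], [0.011, -0.004, -1.0]]
wrist_force: [0.1, -0.2, -0.4]
finger_gap: 0.0854
t 21.97 p [592.4 229.  100. ] yaw 166.4 tilt [-0.012 -0.001] F [ 0.1 -0.2 -0.4] gap 85.4 j6 0.51
rows 1
[-0.0084, -0.0005, 0.0349] [-0.004, -0.011, 0.013]
```

```bash
python3 -m handwheel '[{"fingers":1,"travel":[-0.008,-0.001,0.018],"turn":[-0.004,-0.012,0.013]},{"fingers":1,"travel":[0.0,0.0,0.015],"turn":[0,0,0]}]'
python3 -c "
from h import *
plan([.6,.2265,.05],165.6)"
```

```text
clock: 22.13
eef_pos: [0.5995, 0.2268, 0.0663]
orientation: [[-0.969, 0.248, 0.001], [0.248, 0.969, -0.0], [-0.001, -0.0, -1.0]]
wrist_force: [0.0, -0.2, 0.5]
finger_gap: 0.0851
t 22.13 p [599.5 226.8  66.3] yaw 165.7 tilt [ 0.001 -0.   ] F [ 0.  -0.2  0.5] gap 85.1 j6 0.51
rows 1
[-0.0005, -0.0002, 0.0163] [-0.0, 0.001, 0.001]
```

```bash
python3 -m handwheel '[{"fingers":1,"travel":[0,0,0.018],"turn":[0,0,0]},{"fingers":1,"travel":[0.0,0.0,0.013],"turn":[0,0,0]},{"fingers":1,"travel":[0.0,0.0,0.006],"turn":[0,0,0]}]'
python3 -c "
from h import *
plan([.6,.2265,.021],165.6)"
```

```text
clock: 22.38
eef_pos: [0.5966, 0.2243, 0.0242]
orientation: [[-0.968, 0.25, -0.005], [0.25, 0.968, -0.002], [0.005, -0.004, -1.0]]
wrist_force: [0.2, 0.1, 0.7]
finger_gap: 0.0854
t 22.38 p [596.6 224.3  24.2] yaw 165.5 tilt [-0.005 -0.002] F [0.2 0.1 0.7] gap 85.4 j6 0.51
rows 1
[-0.0027, 0.003, 0.0032] [-0.004, -0.005, -0.001]
```

```bash
python3 -m handwheel '[{"fingers":1,"travel":[-0.003,0.003,0.001],"turn":[-0.004,-0.005,0]},{"fingers":0.2,"travel":[0,0,0],"turn":[0,0,0]}]'
python3 -c "
from h import *
plan([.6,.2265,.021],165.6)"
```

```text
clock: 22.55
eef_pos: [0.5983, 0.2248, 0.0207]
orientation: [[-0.968, 0.251, -0.004], [0.251, 0.968, -0.001], [0.004, -0.002, -1.0]]
wrist_force: [0.3, 0.4, 0.6]
finger_gap: 0.0753
t 22.55 p [598.3 224.8  20.7] yaw 165.5 tilt [-0.004 -0.001] F [0.3 0.4 0.6] gap 75.3 j6 0.51
rows 1
[-0.0013, 0.002, -0.0003] [-0.002, -0.004, -0.003]
```

```bash
python3 -m handwheel '[{"fingers":-0.3,"travel":[-0.001,0.002,0],"turn":[-0.002,-0.004,0]},{"fingers":-0.3,"travel":[0,0,0],"turn":[0,0,0]},{"fingers":-0.3,"travel":[0,0,0],"turn":[0,0,0]},{"fingers":-0.3,"travel":[0,0,0],"turn":[0,0,0]}]' 60
python3 -m handwheel '[{"fingers":-0.3,"travel":[0,0,-0.015],"turn":[0,0,0]},{"fingers":-0.3,"travel":[0,0,-0.03],"turn":[0,0,0]},{"fingers":-0.3,"travel":[0,0,-0.041],"turn":[0,0,0]},{"fingers":-0.3,"travel":[0,0,-0.041],"turn":[0,0,0]},{"fingers":-0.3,"travel":[0,0,-0.03],"turn":[0,0,0]}]'
python3 -c "
from h import *
det('scene',['canister_a','lid_a'])
plan([.562,-.11,.2],184)"
```

```text
clock: 22.88
eef_pos: [0.6019, 0.2276, 0.0237]
orientation: [[-0.968, 0.252, 0.004], [0.252, 0.968, 0.003], [-0.003, 0.004, -1.0]]
wrist_force: [-0.1, 0.7, -1.9]
finger_gap: 0.0541
clock: 23.3
eef_pos: [0.5935, 0.2245, 0.1762]
orientation: [[-0.968, 0.251, -0.017], [0.252, 0.968, -0.005], [0.015, -0.009, -1.0]]
wrist_force: [1.0, 0.1, -0.8]
finger_gap: 0.0541
scene canister_a [(0.76, [0.5919, 0.2223, 0.1944]), (0.71, [0.6557, 0.0938, 0.028]), (0.65, [0.5731, -0.2399, 0.0816]), (0.63, [0.3206, 0.2234, 0.0307]), (0.43, [0.7802, 0.1262, -0.0006])]
scene lid_a [(0.92, [0.6018, 0.1059, 0.026]), (0.8, [0.2946, 0.2618, 0.0299]), (0.66, [0.5482, 0.2342, 0.1926]), (0.63, [0.5212, -0.2432, 0.0865])]
t 23.45 p [595.9 225.1 176.8] yaw 165.4 tilt [-0.011 -0.003] F [-0.4 -0.2 -2.4] gap 54.4 j6 0.52
rows 9
[-0.0057, -0.037, -0.0024] [-0.0, -0.001, -0.036]
[-0.0044, -0.0372, -0.0024] [-0.0, -0.001, -0.036]
[-0.003, -0.0373, -0.0024] [-0.0, -0.001, -0.036]
[-0.0017, -0.0374, -0.0025] [-0.0, -0.001, -0.036]
[-0.0003, -0.0374, -0.0025] [-0.0, -0.001, -0.036]
```

```bash
python3 -m handwheel '[{"fingers":-0.3,"travel":[-0.006,-0.034,-0.006],"turn":[0,-0.010,-0.038]},{"fingers":-0.3,"travel":[-0.004,-0.038,-0.006],"turn":[0,-0.002,-0.038]},{"fingers":-0.3,"travel":[-0.003,-0.038,-0.005],"turn":[0,0,-0.038]},{"fingers":-0.3,"travel":[-0.002,-0.038,-0.004],"turn":[0,0,-0.038]},{"fingers":-0.3,"travel":[0,-0.038,-0.002],"turn":[0,0,-0.038]}]'
python3 -c "
from h import *
plan([.5635,-.1224,.2],184)"
```

```text
clock: 23.87
eef_pos: [0.5743, 0.0409, 0.1916]
orientation: [[-0.999, 0.041, -0.011], [0.041, 0.999, -0.005], [0.01, -0.005, -1.0]]
wrist_force: [0.4, -0.6, -1.2]
finger_gap: 0.0541
t 23.87 p [574.3  40.9 191.6] yaw 177.7 tilt [-0.011 -0.005] F [ 0.4 -0.6 -1.2] gap 54.1 j6 0.0
rows 4
[0.0011, -0.0409, -0.0019] [-0.001, -0.003, -0.028]
[0.0022, -0.0409, -0.0019] [-0.001, -0.003, -0.028]
[0.0033, -0.0408, -0.002] [-0.001, -0.003, -0.028]
[0.0044, -0.0407, -0.002] [-0.001, -0.003, -0.028]
```

```bash
python3 -m handwheel '[{"fingers":-0.3,"travel":[0.001,-0.040,-0.003],"turn":[-0.005,-0.009,-0.03]},{"fingers":-0.3,"travel":[0.002,-0.040,0],"turn":[-0.001,-0.002,-0.03]},{"fingers":-0.3,"travel":[0.003,-0.038,0],"turn":[0,0,-0.03]},{"fingers":-0.3,"travel":[0.004,-0.030,0.002],"turn":[0,0,-0.03]},{"fingers":-0.3,"travel":[0,-0.002,0.002],"turn":[0,0,0]}]'
python3 -c "
from h import *
plan([.5635,-.1224,.15],184)"
```

```text
clock: 24.28
eef_pos: [0.5568, -0.1216, 0.1814]
orientation: [[-0.997, -0.081, -0.014], [-0.081, 0.997, -0.0], [0.014, 0.001, -1.0]]
wrist_force: [0.3, 0.8, -1.7]
finger_gap: 0.0544
t 24.28 p [ 556.8 -121.6  181.4] yaw -175.4 tilt [-0.014 -0.   ] F [ 0.3  0.8 -1.7] gap 54.4 j6 -0.4
rows 1
[-0.0071, -0.0014, 0.0313] [0.001, -0.014, 0.011]
```

```bash
python3 -m handwheel '[{"fingers":-0.3,"travel":[-0.007,0.001,0.010],"turn":[0,-0.014,0.011]},{"fingers":-0.3,"travel":[0,0,0.008],"turn":[0,0,0]},{"fingers":-0.3,"travel":[0,0,0],"turn":[0,0,0]}]'
python3 -c "
from h import *
det('scene',['canister_a','lid_a']);det('top',['canister_a','lid_a'])
plan([.5635,-.1224,.12],184)"
```

```text
clock: 24.53
eef_pos: [0.5593, -0.1222, 0.1567]
orientation: [[-0.998, -0.063, -0.009], [-0.063, 0.998, 0.004], [0.009, 0.004, -1.0]]
wrist_force: [-1.3, 0.2, -2.9]
finger_gap: 0.0545
scene canister_a [(0.91, [0.5698, -0.2396, 0.0794]), (0.88, [0.6547, 0.0942, 0.0271]), (0.83, [0.3182, 0.2228, 0.0307]), (0.78, [0.5586, -0.1237, 0.1755])]
scene lid_a [(0.92, [0.5236, -0.2453, 0.0849]), (0.86, [0.2937, 0.2648, 0.0331]), (0.64, [0.6049, 0.1041, 0.0281])]
top canister_a [(0.96, [0.659, 0.0936, 0.0243]), (0.68, [0.3238, 0.2222, 0.029]), (0.35, [0.5579, -0.0663, 0.0839])]
top lid_a [(0.71, [0.2937, 0.263, 0.0271]), (0.57, [0.6076, 0.1034, 0.0286]), (0.39, [0.7818, 0.1228, -0.0004])]
t 24.83 p [ 562.1 -122.3  160.6] yaw -176.3 tilt [-0.002  0.002] F [-0.4  0.3 -1.1] gap 54.4 j6 -0.39
rows 1
[-0.0015, -0.0003, 0.0406] [0.002, -0.002, -0.006]
```

```bash
python3 -m handwheel '[{"fingers":-0.3,"travel":[-0.002,0,0.018],"turn":[0.002,-0.003,-0.006]},{"fingers":-0.3,"travel":[-0.001,0,0.012],"turn":[0,0,0]}]'
python3 -c "
from h import *
plan([.565,-.1224,.1],184)"
```

```text
clock: 25.0
eef_pos: [0.5684, -0.1222, 0.1342]
orientation: [[-0.997, -0.072, 0.009], [-0.072, 0.997, -0.003], [-0.009, -0.004, -1.0]]
wrist_force: [-0.5, 0.4, -2.6]
finger_gap: 0.0546
t 25.0 p [ 568.4 -122.2  134.2] yaw -175.9 tilt [ 0.009 -0.003] F [-0.5  0.4 -2.6] gap 54.6 j6 -0.39
rows 1
[0.0037, 0.0002, 0.0342] [-0.004, 0.009, 0.002]
```

```bash
python3 -m handwheel '[{"fingers":-0.3,"travel":[0.004,0,0.016],"turn":[-0.004,0.01,0.002]},{"fingers":-0.3,"travel":[0.001,0,0.012],"turn":[0,0.002,0]}]'
python3 -c "
from h import *
plan([.565,-.1224,.09],184)"
```

```text
clock: 25.17
eef_pos: [0.565, -0.1222, 0.1073]
orientation: [[-0.997, -0.072, 0.0], [-0.072, 0.997, -0.001], [-0.0, -0.001, -1.0]]
wrist_force: [-0.0, 0.8, -2.2]
finger_gap: 0.0545
t 25.17 p [ 565.  -122.2  107.3] yaw -175.9 tilt [ 0.    -0.001] F [-0.   0.8 -2.2] gap 54.5 j6 -0.39
rows 1
[0.0, -0.0002, 0.0173] [-0.001, 0.0, 0.002]
```

```bash
python3 -m handwheel '[{"fingers":-0.3,"travel":[0,0,0.010],"turn":[0,0,0.002]},{"fingers":-0.3,"travel":[0,0,0.005],"turn":[0,0,0]}]'
python3 -m handwheel '[{"fingers":-0.3,"travel":[0,0,0.002],"turn":[0,0.001,0]},{"fingers":-0.3,"travel":[0,0,0.002],"turn":[0,0,0]}]'
python3 -m handwheel '[{"fingers":-0.3,"travel":[0,0,0.002],"turn":[0,0,0]}]'
```

```text
clock: 25.33
eef_pos: [0.5651, -0.1214, 0.0912]
orientation: [[-0.997, -0.071, -0.0], [-0.071, 0.997, -0.001], [0.0, -0.001, -1.0]]
wrist_force: [-0.1, 0.5, -1.5]
finger_gap: 0.0543
clock: 25.5
eef_pos: [0.5652, -0.1209, 0.0869]
orientation: [[-0.997, -0.072, -0.001], [-0.072, 0.997, -0.002], [0.001, -0.001, -1.0]]
wrist_force: [-0.5, -0.2, -2.0]
finger_gap: 0.0544
clock: 25.58
eef_pos: [0.5657, -0.121, 0.0852]
orientation: [[-0.997, -0.072, -0.0], [-0.072, 0.997, -0.002], [0.0, -0.002, -1.0]]
wrist_force: [0.5, -0.3, -1.1]
finger_gap: 0.0542
```

```bash
python3 -m handwheel '[{"fingers":-0.3,"travel":[0,0,0.002],"turn":[0,0,0]}]'
python3 -m handwheel '[{"fingers":-0.3,"travel":[0,0,0.002],"turn":[0,0,0]}]'
```

```text
clock: 25.67
eef_pos: [0.566, -0.121, 0.084]
orientation: [[-0.997, -0.072, 0.001], [-0.072, 0.997, -0.002], [-0.001, -0.002, -1.0]]
wrist_force: [-9.0, 1.6, 16.5]
finger_gap: 0.0543
clock: 25.75
eef_pos: [0.5661, -0.121, 0.084]
orientation: [[-0.997, -0.072, 0.001], [-0.072, 0.997, -0.002], [-0.001, -0.003, -1.0]]
wrist_force: [-9.3, 2.1, 18.9]
finger_gap: 0.0544
```

```bash
python3 -m handwheel '[{"fingers":0.7,"travel":[0,0,-0.002],"turn":[0,0,0]},{"fingers":0.7,"travel":[0,0,0],"turn":[0,0,0]},{"fingers":0.7,"travel":[0,0,0],"turn":[0,0,0]}]'
python3 -m handwheel '[{"fingers":0.85,"travel":[0,0,-0.015],"turn":[0,0,0]},{"fingers":0.9,"travel":[0,0,-0.03],"turn":[0,0,0]},{"fingers":1,"travel":[0,0,-0.04],"turn":[0,0,0]},{"fingers":1,"travel":[0,0.03,-0.03],"turn":[0,0,0]},{"fingers":1,"travel":[-0.01,0.03,-0.01],"turn":[0,0,0]}]'
python3 -m handwheel '[{"fingers":1,"travel":[0.03,0.03,-0.01],"turn":[0,0,0]},{"fingers":1,"travel":[0.04,0.0,0],"turn":[0,0,0]},{"fingers":1,"travel":[0.04,0.0,0],"turn":[0,0,0]},{"fingers":1,"travel":[0,0,0],"turn":[0,0,0]}]'
python3 - <<'E'
from h import *
import cv2
for n in("scene","top"):
  c=r.read_camera(n)["image"]; a=c[150:290,150:330] if n=="scene" else c[140:260,240:420]
  cv2.imwrite(f"pics/{n}8.png",cv2.resize(a[:,:,::-1],None,fx=4,fy=4))
det("scene",["canister_a","lid_a","post_top","jar","tape"])
det("top",["canister_a","lid_a","post_top","jar","tape"])
st()
E
```

```text
clock: 26.0
eef_pos: [0.5683, -0.1218, 0.0891]
orientation: [[-0.997, -0.072, 0.007], [-0.072, 0.997, -0.004], [-0.007, -0.005, -1.0]]
wrist_force: [0.4, -0.6, 0.2]
finger_gap: 0.0728
clock: 26.42
eef_pos: [0.5711, -0.0641, 0.2152]
orientation: [[-0.998, -0.063, 0.001], [-0.063, 0.998, -0.004], [-0.001, -0.004, -1.0]]
wrist_force: [0.9, 0.5, -0.0]
finger_gap: 0.0852
clock: 26.75
eef_pos: [0.4624, -0.0365, 0.2254]
orientation: [[-0.997, -0.071, 0.008], [-0.071, 0.997, -0.002], [-0.008, -0.003, -1.0]]
wrist_force: [-0.1, 0.1, -0.6]
finger_gap: 0.0856
scene canister_a [(0.82, [0.3219, 0.2233, 0.0305]), (0.77, [0.5735, -0.238, 0.0841]), (0.62, [0.5683, -0.1905, 0.0925]), (0.61, [0.6556, 0.0968, 0.0273])]
scene lid_a [(0.74, [0.5222, -0.2439, 0.0845]), (0.62, [0.2956, 0.2656, 0.0307]), (0.61, [0.5224, -0.1956, 0.0924]), (0.59, [0.6022, 0.1064, 0.0284])]
scene post_top [(0.46, [0.571, -0.2882, 0.1363])]
scene jar [(0.92, [0.7799, 0.1233, 0.0001]), (0.34, [0.5696, -0.281, 0.0519])]
scene tape [(0.81, [0.3834, -0.4199, -0.0022])]
top canister_a [(0.87, [0.6599, 0.0922, 0.0242]), (0.71, [0.5734, -0.2395, 0.0843]), (0.61, [0.324, 0.2227, 0.0256])]
top lid_a [(0.76, [0.2946, 0.2631, 0.0274]), (0.67, [0.5232, -0.2419, 0.0814]), (0.64, [0.6061, 0.1032, 0.0273])]
top post_top [(0.6, [0.5735, -0.2897, 0.1384])]
top jar [(0.81, [0.7791, 0.1232, 0.0036])]
top tape [(0.81, [0.3766, -0.4196, 0.0002])]
t 27.45 p [471.2 -38.3 226.9] yaw -176.0 tilt [ 0.017 -0.004] F [-0.4  0.1  0. ] gap 85.5 j6 -0.29
```

View pics/scene8.png

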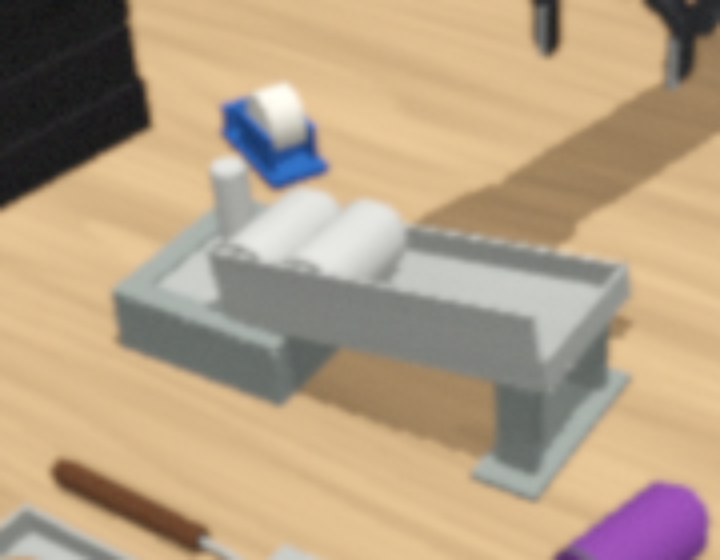

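View pics/top8.png

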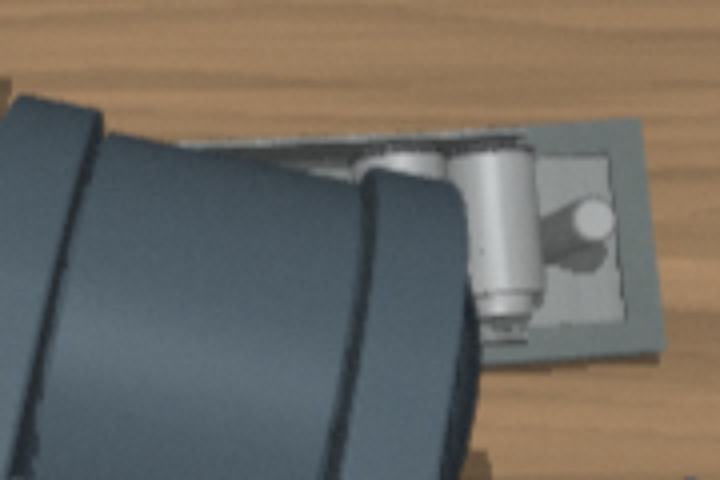

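```bash
python3 - <<'E'
from h import *
import cv2
cs={n:r.read_camera(n) for n in("scene","top")}
def bp(n,u,v,z):
    c=cs[n];d=c["rotation"]@np.linalg.solve(c["intrinsics"],[u,v,1]);return c["eye"]+d*(z-c["eye"][2])/d[2]
# top disc segmentation around px in top
im=cs["top"]["image"]; g=cv2.cvtColor(im,cv2.COLOR_RGB2GRAY)
a=g[180:215,372:408]; m=(a>cv2.threshold(a,0,255,cv2.THRESH_OTSU)[0]).astype(np.uint8)
cv2.imwrite("pics/t9.png",cv2.resize(a,None,fx=16,fy=16,interpolation=cv2.INTER_CUBIC))
a=cv2.cvtColor(cs["scene"]["image"],cv2.COLOR_RGB2GRAY)[180:220,190:230]
cv2.imwrite("pics/s9.png",cv2.resize(a,None,fx=14,fy=14,interpolation=cv2.INTER_CUBIC))
print(bp("top",240+593/4-.4,140+218/4-.4,.1385))
def pj(n,p): c=cs[n];q=c["intrinsics"]@(c["rotation"].T@(np.array(p)-c["eye"])); return q[:2]/q[2]
for p in([.5757,-.278,.1385],[.5757,-.283,.138],[.5757,-.288,.138],[.5757,-.278,.05]):
    print(p,"t9",np.round((pj("top",p)-[372,180]+.5)*16,0),"s9",np.round((pj("scene",p)-[190,180]+.5)*14,0))
E
```

```text
[ 0.57577816 -0.28559293  0.1385    ]
[0.5757, -0.278, 0.1385] t9 [208. 235.] s9 [268. 182.]
[0.5757, -0.283, 0.138] t9 [242. 235.] s9 [249. 177.]
[0.5757, -0.288, 0.138] t9 [277. 235.] s9 [230. 170.]
[0.5757, -0.278, 0.05] t9 [ 43. 325.] s9 [311. 533.]
```

View pics/t9.png

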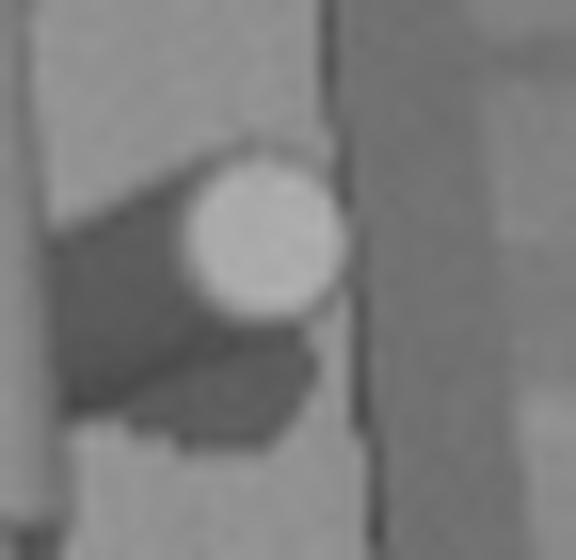

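View pics/s9.png

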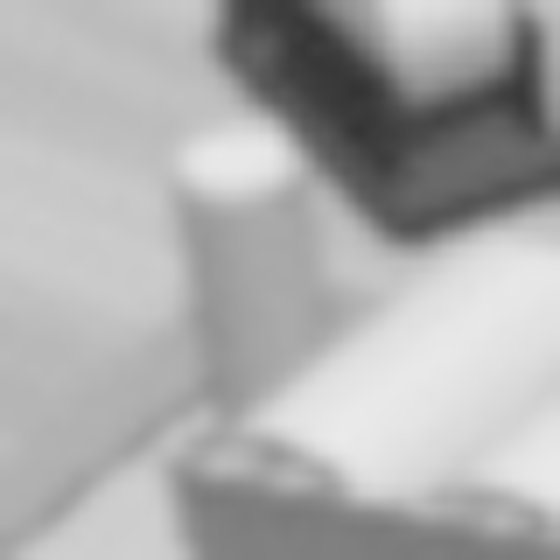

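```bash
python3 -c "
from h import *
det('scene',['canister_a','lid_a','post_top'])
st(); print(r.sign_off())"
```

```text
scene canister_a [(0.89, [0.5687, -0.1893, 0.0939]), (0.82, [0.3208, 0.2223, 0.0308]), (0.68, [0.654, 0.0962, 0.029]), (0.57, [0.5717, -0.2404, 0.0808])]
scene lid_a [(0.84, [0.2942, 0.2626, 0.0276]), (0.69, [0.6049, 0.1074, 0.0282]), (0.58, [0.5251, -0.1944, 0.0947]), (0.55, [0.5228, -0.2431, 0.0848])]
scene post_top [(0.71, [0.5691, -0.2775, 0.0545]), (0.68, [0.5727, -0.2874, 0.137])]
t 27.75 p [471.  -38.3 227. ] yaw -176.0 tilt [ 0.017 -0.004] F [-0.6  0.7 -0.7] gap 85.3 j6 -0.29
the job is handed in; nothing more can be done
None
```

I seated the post in the socket, laid both grey canisters in the chute behind it, and handed the job in at about 28 s with the gripper open and touching nothing.

- **Post:** The plug's outline showed faintly in the top picture. I lowered the post there and it dropped straight in, so no sweep over the plate was needed. It came to a hard stop, and fingertip presses of up to 40 N on its top moved it no further.
- **Canisters:** They rest in line against the post, both lids towards the low wall. The last two looks agreed.
- **Bystanders:** The jar and the tape dispenser read the same positions as at the start, within the camera noise.

**Two checks came out slightly off:**
- **Depth:** By touch, the post's foot is about 36.5 to 38.5 mm below the plate, not the nominal 40 mm. I took the hard stop as fully home.
- **Lean:** With the canisters against it, the top sits about 8 mm further downhill than where I seated it. That is roughly 4 to 5° of lean, about what the play in the hole allows. I left it that way.

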